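# Put a tea tin away in the stock chest with a locking lid stay

## Task

Put the loose tea tin away in the wooden stock chest: lift the lid by its handle until the folding stay snaps straight and locks so that the lid stands by itself, and stand the tin upright on the chest floor in the empty left half. Then push the stay's knuckle back to break the joint, just far enough that it does not snap straight again and not so far that the lid falls, and take the lid down by hand until it is fully shut. Work gently: never let the lid or the tin drop, never strain the lid against the taut stay or force the knuckle, and leave the other things where they are.

Things in the scene. Friction and masses are not known exactly. Their poses are not given: they have to be found in the camera images.
- chest: Wooden stock chest, fixed on the counter: 210 mm deep (its x), 360 mm wide (its y), 125 mm high to the rim, walls and floor 12 mm thick. Origin: centre of its underside. x points from its front to its back (hinge side), y to the left seen from the robot, z up. One undivided space; two stock tins stand in its right half (y below -15 mm), the left half (y 0 to 168 mm) is empty.
- lid_hinge (a point): Middle of the lid's hinge line, which runs along the chest's y at the rim of the back wall (chest x +105 mm, 125 mm up).
- lid (a joint): Angle of the wooden lid (14 mm thick, about 0.8 kg) about the hinge line, rad: 0 shut, growing as it opens up and back. The stay pulls taut and stops it somewhere from 1.12 to 1.38 rad: its bracket sits differently on each chest, so this must be felt. A pull of 4 to 10 N on the handle lifts it; sinking faster than 1.5 rad/s is dropping.
- lid_handle (a point): Middle of the steel bar handle on the lid: round bar 10 mm thick, 110 mm long along the chest's y, 175 mm forward of the hinge line in the lid's plane and 54 mm above it (39 mm above the lid's upper face). The bar can turn between the fingers as the lid swings. Only 34 mm is clear between bar and lid, so with the lid up open the fingers little.
- knuckle: Knuckle of the folding steel stay, where its two flat links meet inside the chest's right end (chest y -140 mm, 28 mm from the wall): its round finger grip, 18 mm thick along the chest's y, juts 48 mm from the links towards the chest's middle; origin in the grip, 26 mm from the links. Stay straight: about 80 mm forward of and 30 mm above the hinge line; it folds back and down. Push (4 to 9 N), never over 30 N; no pinching.
- stay_foot (a point): Where the stay's bracket is nominally screwed inside the right wall: 135 mm forward of the hinge line, 35 mm below the rim (the real pivot is up to 9 mm off forward or back, 6 mm up or down). The 84 mm lower link turns about this pivot; the 78 mm upper link is pivoted under the lid 110 mm forward of the hinge line.
- bracket_shift (a joint): How far the bracket that carries the stay's lower pivot springs up its wall along the stay, m: 0 unloaded, plus when the stay is pulled, about 0.06 mm for each newton at the handle once the stay is taut. Beyond 1.2 mm either way (some 20 N at the handle) its screws are torn.
- stay_knuckle (a joint): Angle of the stay's knuckle, rad: about 0 folded (lid shut), 2.726 links in line, 2.806 at its stop past centre: locked. Only when pulled taut, within about 0.15 of straight, does its spring snap it to the stop as the lid is let go; broken by less than 0.4 it may snap back. Broken to between 2.2 and 1.6 its stiff joint holds the half-raised lid; below about 1.4 the lid falls.
- caddy_mid (a point): Centre, half-way up, of the loose plain steel tea tin, a cylinder 52 mm in diameter and 95 mm high, about 180 g, standing upright on the counter to the left of the chest. Its z axis is the tin's axis.
- caddy: The same tin; origin at the centre of its underside.
- stock_a: Bystander: plain steel stock tin, 52 mm in diameter, 85 mm high, inside the chest in its right half, near the back. Origin under its centre.
- stock_b: Bystander: the same kind of tin, in the chest's right half near the front. Origin under its centre.
- teacup: Bystander: white tea cup, 72 mm across, 62 mm high, to the right of the chest. Origin under its centre.
- carton: Bystander: small goods carton 70 x 110 x 75 mm, to the right of the chest. Origin under its centre.
Mind the look-alikes: they are no part of the job. What is shaped like the caddy but purple or red is not meant.

How it is judged (in metres and radians):
On the way, in this order (a step that is already met when the one before it is completed fails the run):
1. the lid stands open on its locked stay, with the robot's hand off it (value of joint stay_knuckle above 2.756 rad and value of joint lid above 1.05 rad and contact force between each of the fingers, the arm and chest below 0.5 N), for 0.3 s.
2. the tin stands upright on the floor of the chest's left half, let go, the stay still locked (x of caddy_mid in the frame of chest between -0.075 and 0.075 m and y of caddy_mid in the frame of chest between 0.005 and 0.15 m and z of caddy_mid in the frame of chest between 0.05 and 0.07 m and angle between caddy_mid's own z axis and vertical below 0.12 rad and value of joint stay_knuckle above 2.756 rad and contact force between the fingers and caddy below 0.1 N and linear speed of caddy below 0.03 m/s), for 0.2 s.
3. the stay is broken and the lid still stands half raised (value of joint stay_knuckle below 2.226 rad and value of joint lid above 0.7 rad), for 0.2 s.
At the end, for the whole second after the job is handed in: The lid is fully shut (within 0.02 rad) and at rest; the tin stands upright (within 0.12 rad) on the floor of the chest's left half, its centre 5 to 150 mm left of the chest's middle and within 75 mm of it front to back, at rest (x of caddy_mid in the frame of chest between -0.075 and 0.075 m and y of caddy_mid in the frame of chest between 0.005 and 0.15 m and z of caddy_mid in the frame of chest between 0.05 and 0.07 m and angle between caddy_mid's own z axis and vertical below 0.12 rad and value of joint lid below 0.02 rad and linear speed of caddy below 0.02 m/s and velocity of joint lid between -0.02 and 0.02 rad/s); the robot touches nothing.
It fails at once if the lid drops (moves down faster than 1.5 rad/s) (velocity of joint lid below -1.5 rad/s).
It fails at once if the stay is strained: its bracket shifts by more than 1.2 mm on its screws (value of joint bracket_shift above 0.0012 m or value of joint bracket_shift below -0.0012 m).
It fails at once if the knuckle is forced (more than 30 N from the robot) (contact force between any of the fingers, the arm and knuckle above 30 N).
It fails at once if the tin drops (faster than 0.5 m/s out of the fingers) (linear speed of caddy above 0.5 m/s and contact force between the fingers and caddy below 0.1 N).
It fails at once if a stock tin, the tea cup or the carton is moved by more than 20 mm (distance of any of stock_a, stock_b, teacup, carton from where it was at the start of the episode above 0.02 m).
It also fails if it takes over 72 s, if anything falls off the work surface, if the arm or the gripper's body presses on something with over 40 N, if the wrist force passes 120 N, or if a joint passes its speed limit or range.

## Robot

A 6-joint arm with a two-finger parallel gripper is mounted at the origin on the work surface. World frame = base frame: x ahead of the robot, y to its left, z up, the work surface at z = 0. Lengths are in mm, angles in rad, forces in N, time in s.
With the tool pointing down it reaches from about 350 to 975 mm from the base axis. Payload 7.1 kg.
Tool frame: the origin (TCP) lies midway between the tips of the shut fingers; the grasp point (between the pads) lies pinch_z behind it (pinch_z is the distance from the TCP to the grasp point, in mm); z points along the fingers, y is the line along which they close (so a half turn about z gives the same grasp; the last joint's range is limited). The gripper opens to 88 mm and grips with 3 to 60 N. Pads are 20 mm wide; open, the fingers measure 115 mm over their backs; the gripper's body (75 mm by 178 mm) begins 61 mm behind the grasp point.
Start: joints at [-1.334, 0.423, 1.63, -0, 1.089, -0.019], TCP at [158.156, -604.642, 222.675] pointing down, gripper open.
Joint ranges: [-3, 3], [-0.9, 2.11], [0.09, 2.58], [-1.31, 4.45], [0.11, 2.69], [-2.54, 2.54]. Speed limits (rad/s): [2.39, 2.39, 3.01, 3.14, 3.14, 3.14].

## Interface

Orientations are given as a rotation vector (axis times angle).
In Python, from workcell import get_obs, get_image, close_job, pinch_z gives the robot as it stands.
- The arm moves only by the tool jog_arm, never from a script. Its argument "commands" is a list of rows, each a list of 3 entries, a list of its own where there are three numbers: the gripper command: -1 is shut, 1 is fully open, values between are in proportion, then the shift along the tool's x, y, z as a fraction of full scale, then the turn, a rotation vector about the tool's x, y, z as a fraction of full scale. In form: [[gripper, [tx, ty, tz], [rx, ry, rz]], ...]. A call has 1 to 10 rows; each row shifts and turns the commanded pose from where the row before left it, along the tool's axes as they then stand; what a row does not reach is not made up. Full scale, the value 1, is 0.1 m for a shift and 45 degrees for a turn. A row lasts 1/10 s, in which the tool goes at most 50 mm and 8.59 degrees, less where a joint would pass 70% of its speed; a pose out of reach is approached as far as the arm can. A call with a number of a shift or a turn outside -1 to 1 is refused whole. A call with a gripper value outside its range is refused whole. The fingers move at their own pace and stop on an object; the grip force is fixed at half the most. Time passes only in rows, so rows that do not move let the fingers close. It gives the time, the measured TCP pose, the force, the opening and the grip force at its end, in the units of the state.
- get_obs(): the state, without advancing time (a new reading comes with each control period).
- get_image(name): name is "scene" or "side" or "wrist"; returns a dict with "image" (420x560x3 uint8, blue, green, red), "z_map" (420x560 float32, mm along the optical axis (not along the pixel's ray), 0 where there is no reading), "intrinsics" (3x3 intrinsics, pixels), "eye" and "orientation" of the camera in the world; the wrist camera has in their place "mount" (4x4, takes a point from camera to tool coordinates, whose origin is the TCP and whose axes are the flange's). Camera axes: x right, y down, z forward; pixel columns grow to the right and rows downward; lengths in mm; the calibration is good to about 2 mm. A picture is of the moment at which its call begins: read the wrist's pose just before it.
- close_job(): hands the job in; it is judged then, once.
The state is a dict: "t": time; "qpos": joint angles; "qvel": joint speeds; "joint_torque": joint torques, N m; "ee_pos": TCP position; "orientation": TCP orientation; "ft_force": force on the tool from outside, world axes, zero at the start; "moment": the same for the moment, N m; "width": finger opening in mm; "grasp_force": force on a finger pad.
Only numpy, scipy, OpenCV 4.12 (cv2) and the standard library are available. Lean on these libraries where they do the work, as an engineer would, in place of code of your own. Each camera call takes 0.05 s, during which the arm holds its last target. There are 200 camera calls.

## Working session

There is one attempt and no reset: what is moved stays moved. The work goes in short steps, Python scripts to look and compute and a tool call to move; the robot and the scene stay as the last step left them, time stands still between calls to the robot, and variables do not carry over. Pictures are saved under pics/ and viewed, at most 10 in all, crops included, and the job is handed in when it is done.

Besides the shell and the picture viewer there is one more tool, called after "Emit:" as a command line: name --argument value ..., lists and objects as JSON in quotes. jog_arm: Moves the arm, as the interface text tells. Its arguments: {"type":"object","properties":{"commands":{"type":"array","items":{"type":"array"}}},"required":["commands"]}

```bash
ls; mkdir -p pics
python3 - <<'E'
from workcell import *
import cv2,numpy as np
o=get_obs();print(o,pinch_z)
for n in("scene","side"):
    d=get_image(n);cv2.imwrite(f"pics/{n}0.png",d["image"]);np.savez(f"{n}0.npz",**d)
    print(n,d["intrinsics"],d["eye"],d["orientation"])
a=cv2.imread("pics/scene0.png");b=cv2.imread("pics/side0.png")
E
```

```text
pics
{'t': 0.0, 'qpos': array([-1.33403794e+00,  4.23821184e-01,  1.63071104e+00,  2.80221650e-05,
        1.08861541e+00, -1.89966858e-02]), 'qvel': array([-0.00107983,  0.00027906, -0.00149103,  0.00043382,  0.00021824,
       -0.00104865]), 'joint_torque': array([ 1.07590087e-03, -5.44625866e+01, -2.73662120e+01,  6.44524419e-02,
        2.28602701e-02, -1.43509806e-04]), 'ee_pos': array([ 158.00939531, -604.10216085,  221.9057153 ]), 'orientation': array([-3.11440770e+00, -4.00427372e-01,  2.26560006e-04]), 'ft_force': array([ 0.55271517,  0.40612516, -0.95684524]), 'moment': array([ 0.0191752 , -0.02300625,  0.01180826]), 'grasp_force': 0.0, 'width': 88.04019465478291} 18.700000000000003
scene [[515.87668666   0.         279.47890971]
 [  0.         515.87668666 211.29587897]
 [  0.           0.           1.        ]] [1708.12963758  603.31810509 1005.93726042] [-1.24264796 -2.04594766  1.11557017]
side [[441.21773028   0.         272.9855867 ]
 [  0.         441.21773028 209.137512  ]
 [  0.           0.           1.        ]] [-23.04722788 620.32428756 855.60235743] [-0.92141742  2.46968821 -1.0980531 ]
```

View pics/scene0.png

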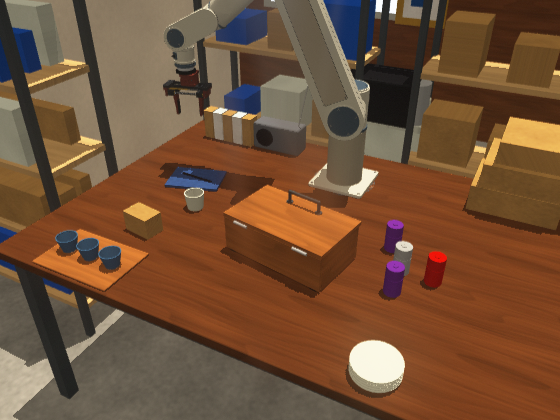

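View pics/side0.png

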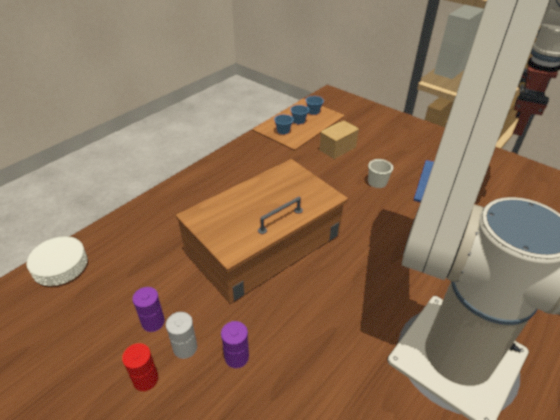

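The scene view shows the chest at about (292,235) with its handle at (304,200). There are four tin-shaped candidates: purple at (394,237) and (394,280), red at (435,268), and plain steel at (403,257). In the side view these are purple at (149,309) and (235,345), red at (141,367), and steel at (181,335). Only the unpainted steel one fits the description.

```bash
cat > h.py <<'E'
import numpy as np,cv2
from scipy.spatial.transform import Rotation as R
def cloud(d):
    K=d["intrinsics"];z=d["z_map"].astype(float);v,u=np.mgrid[:z.shape[0],:z.shape[1]]
    P=np.stack([(u-K[0,2])/K[0,0]*z,(v-K[1,2])/K[1,1]*z,z],-1)
    P=P@R.from_rotvec(d["orientation"]).as_matrix().T+d["eye"];P[z==0]=np.nan
    return P
E
python3 - <<'E'
from h import *
for n in("scene","side"):
    d=np.load(n+"0.npz");P=cloud(d);hsv=cv2.cvtColor(d["image"],cv2.COLOR_BGR2HSV)
    X,Y,Z=P[...,0],P[...,1],P[...,2]
    print(n,"table z",np.nanmedian(Z[abs(Z)<15]))
    # lid top
    m=((abs(Z-139)<6)&(X>200)&(X<900)&(abs(Y)<400)).astype(np.uint8)
    c,l,s,ce=cv2.connectedComponentsWithStats(m);i=1+s[1:,4].argmax()
    q=P[l==i];r=cv2.minAreaRect(q[:,:2].astype(np.float32));print("lid",r,np.median(q[:,2]),s[i])
    # handle: above lid
    m=(Z>165)&(Z<205)&(X>250)&(X<800)&(abs(Y)<300)
    ys,xs=np.where(m);cx=r[0]
    mm=m&(np.hypot(X-cx[0],Y-cx[1])<150)
    q=P[mm&(Z>183)];r2=cv2.minAreaRect(q[:,:2].astype(np.float32));print("handle",len(q),r2,q.mean(0))
    H,S,V=cv2.split(hsv)
    for nm,mk in(("purple",(H>125)&(H<155)&(S>120)),("red",((H<4)|(H>176))&(S>200)),("steel",(S<60)&(V>60))):
        mk=(mk&(Z>20)&(Z<110)&(X>200)&(X<950)&(Y<500)&(Y>-400)).astype(np.uint8)
        c,l,s,ce=cv2.connectedComponentsWithStats(mk)
        for i in range(1,c):
            if s[i,4]>60:
                q=P[l==i];t=q[q[:,2]>88]
                o=cv2.minEnclosingCircle(t[:,:2].astype(np.float32)) if len(t)>5 else None
                print(nm,ce[i].round(),s[i,4],q[:,2].max().round(),o)
d=np.load("side0.npz")["image"][280:400,110:270];cv2.imwrite("pics/crop.png",cv2.resize(d,None,fx=4,fy=4,interpolation=cv2.INTER_CUBIC))
E
```

```text
scene table z -0.5556392346861685
lid ((527.3533935546875, 27.358367919921875), (369.8247375488281, 226.49989318847656), 80.20063018798828) 139.0539033114581 [ 223  185  139   73 4866]
handle 22 ((467.2241516113281, 40.16434860229492), (109.6662368774414, 11.43017864227295), 77.68122863769531) [467.71587773  46.7734861  184.06887607]
purple [393. 233.] 385 100.0 ((358.2850646972656, 305.8173828125), 30.0017147064209)
purple [394. 276.] 526 101.0 ((558.2883911132812, 369.0428771972656), 27.61724090576172)
red [435. 267.] 520 100.0 ((460.2900390625, 464.5007629394531), 28.993528366088867)
steel [403. 253.] 377 101.0 ((454.5770263671875, 362.2239685058594), 29.239116668701172)
steel [377. 362.] 1892 50.0 None
side table z -1.4685569488405008
lid ((524.9545288085938, 28.390487670898438), (367.6414794921875, 222.25277709960938), 79.97630310058594) 138.28486939090533 [ 175  159  172  112 8909]
handle 26 ((459.4344482421875, 40.984188079833984), (104.62850189208984, 4.962630271911621), 79.04718780517578) [459.96429706  46.05645811 183.69703748]
purple [148. 307.] 833 98.0 ((554.7623901367188, 369.3539123535156), 26.348514556884766)
purple [235. 342.] 902 98.0 ((351.8876953125, 307.37677001953125), 25.968482971191406)
red [139. 365.] 996 99.0 ((456.4453430175781, 463.35791015625), 25.729206085205078)
steel [378. 176.] 210 63.0 None
steel [ 56. 259.] 2008 49.0 None
steel [181. 332.] 917 98.0 ((451.4101257324219, 363.7692565917969), 26.971206665039062)
```

View pics/crop.png

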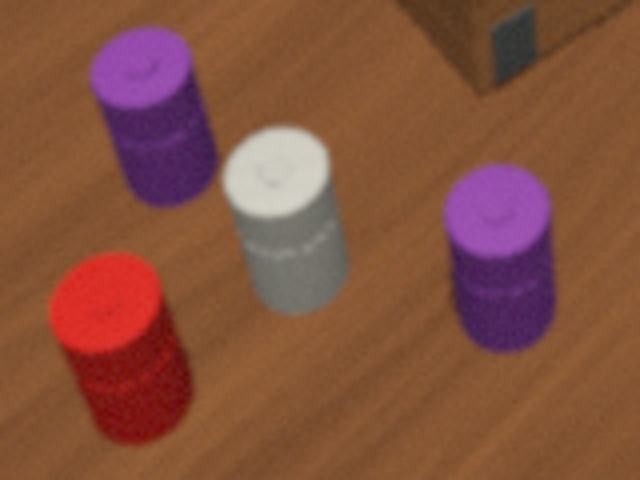

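The crop confirms the plain steel tin (crop centre (285,215), side view (181,335)). Two purple tins and a red one stand around it. The lid fit puts the chest centre near (529,28) with yaw about -10°, and the bar height is about 179, which matches the description. I'm moving over the handle.

Emit:
jog_arm --commands '[[1,[0.286,-0.342,-0.0375],[0,0,0]],[1,[0.286,-0.342,-0.0375],[0,0,0]],[1,[0.286,-0.342,-0.0375],[0,0,0]],[1,[0.286,-0.342,-0.0375],[0,0,0]],[1,[0.286,-0.342,-0.0375],[0,0,0]],[1,[0.286,-0.342,-0.0375],[0,0,0]],[1,[0.286,-0.342,-0.0375],[0,0,0]],[1,[0.286,-0.342,-0.0375],[0,0,0]],[1,[0.286,-0.342,-0.0375],[0,0,0]],[1,[0.286,-0.342,-0.0375],[0,0,0]]]'

```text
t: 1.1
ee_pos: [348.5, -199.7, 260.3]
orientation: [3.116, 0.4, 0.0]
ft_force: [-0.8, -0.7, 0.0]
width: 87.8
grasp_force: 0.0
```

Emit:
jog_arm --commands '[[1,[0.286,-0.342,-0.0375],[0,0,0]],[1,[0.286,-0.342,-0.0375],[0,0,0]],[1,[0.286,-0.342,-0.0375],[0,0,0]],[1,[0.286,-0.342,-0.0375],[0,0,0]],[1,[0.286,-0.342,-0.0375],[0,0,0]],[1,[0.286,-0.342,-0.0375],[0,0,0]],[0.2,[0,0,0],[0,0,-0.1814]],[-0.2,[0,0,0],[0,0,-0.1814]],[-0.2,[0,0,0],[0,0,-0.1814]],[-0.2,[0,0,0],[0,0,-0.1814]]]'

```text
t: 2.1
ee_pos: [462.1, 40.8, 282.3]
orientation: [-2.873, -1.27, 0.001]
ft_force: [-0.2, 0.3, -0.5]
width: 59.2
grasp_force: 0.0
```

Emit:
jog_arm --commands '[[-0.2,[0,0,0],[0,0,-0.1814]],[-0.2,[0,0,0],[0,0,-0.1814]],[-0.2,[0,0,0],[0,0,-0.1814]],[-0.2,[0,0,0],[0,0,-0.1814]],[-0.2,[0,0,0],[0,0,0]]]'

```text
t: 2.6
ee_pos: [462.1, 40.5, 282.4]
orientation: [-2.406, -2.02, 0.001]
ft_force: [0.1, -0.8, 0.3]
width: 35.0
grasp_force: 0.0
```

```bash
cat >> h.py <<'E'
def wcloud(d,o):
    T=d["mount"];e=dict(d);K=d["intrinsics"]
    Rt=R.from_rotvec(o["orientation"]).as_matrix()
    e["eye"]=o["ee_pos"]+Rt@T[:3,3];e["orientation"]=R.from_matrix(Rt@T[:3,:3]).as_rotvec()
    return cloud(e)
C=np.array([529.,28.]);YAW=np.radians(-10)
def tochest(P):
    c,s=np.cos(YAW),np.sin(YAW);d=P[...,:2]-C
    return np.concatenate([(d@np.array([[c,-s],[s,c]])),P[...,2:]],-1)
def delta(o,pos):
    Rt=R.from_rotvec(o["orientation"]).as_matrix()
    return Rt.T@(np.array(pos)-o["ee_pos"])/100
E
python3 - <<'E'
from h import *
from workcell import *
o=get_obs();d=get_image("wrist");P=wcloud(d,o);cv2.imwrite("pics/w1.png",d["image"])
Rt=R.from_rotvec(o["orientation"]).as_matrix();print(o["ee_pos"],Rt.round(3).tolist(),o["width"],o["ft_force"],o["qpos"])
X,Y,Z=P[...,0],P[...,1],P[...,2]
print(d["mount"].round(3).tolist())
q=P[(Z>176)&(Z<190)&(np.hypot(X-463,Y-40)<90)]
print(len(q),cv2.minAreaRect(q[:,:2].astype(np.float32)),q[:,2].max(),np.median(q[:,2]))
m=((abs(Z-139)<5)&(X>300)&(X<800)&(Y>-250)&(Y<300))
q=P[m];print("lid",len(q),cv2.minAreaRect(q[:,:2].astype(np.float32)),np.median(q[:,2]))
Q=tochest(P)[m];print(np.percentile(Q,[.2,99.8],axis=0))
E
```

```text
[462.13202085  40.52022008 282.40988143] [[0.173, 0.985, -0.001], [0.985, -0.173, -0.0], [-0.0, -0.001, -1.0]] 35.00604848963206 [ 0.07630455 -0.76119445  0.274601  ] [6.17839757e-02 1.07968033e-01 1.91150825e+00 3.12262453e-05
 1.12280663e+00 2.35783053e-01]
[[-0.0, -0.959, -0.283, 78.489], [1.0, 0.0, -0.001, 0.112], [0.001, -0.283, 0.959, -161.941], [0.0, 0.0, 0.0, 1.0]]
1599 ((458.8017883300781, 39.07861328125), (118.03816223144531, 9.858635902404785), 80.14530181884766) 185.8078529743209 183.01720238053053
lid 67060 ((526.6757202148438, 42.63935852050781), (306.7641296386719, 218.32078552246094), 79.87823486328125) 139.89457117843685
[[-112.98051738 -136.2332057   137.7671664 ]
 [ 103.20929047  166.63484697  143.12786112]]
```

Handle and lid agree with the expected sizes: bar at chest x -71, top at z 184, lid face at 139. Next I go down and grip.

Emit:
jog_arm --commands '[[-0.2,[0,-0.025,0.3],[0,0,0]],[-0.2,[0,0,0.3],[0,0,0]],[-0.2,[0,0,0.3],[0,0,0]],[-0.2,[0,0,0.2],[0,0,0]],[-0.2,[0,0,0.12],[0,0,0]],[-0.2,[0,0,0],[0,0,0]],[-1,[0,0,0],[0,0,0]],[-1,[0,0,0],[0,0,0]],[-1,[0,0,0],[0,0,0]],[-1,[0,0,0],[0,0,0]]]'

```text
t: 3.65
ee_pos: [459.7, 41.1, 161.4]
orientation: [-2.407, -2.018, -0.0]
ft_force: [-3.7, 1.0, 5.2]
width: 8.9
grasp_force: 30.0
```

Emit:
jog_arm --commands '[[-1,[0,0,0],[0,0,0]],[-1,[0,0,0],[0,0,0]]]'

```text
t: 3.85
ee_pos: [459.7, 41.1, 161.4]
orientation: [-2.407, -2.018, -0.0]
ft_force: [-3.2, 0.9, 4.5]
width: 9.1
grasp_force: 30.0
```

```bash
python3 -c "
import numpy as np
p=lambda t:183.14*np.array([np.cos(np.radians(162.85)-t),-np.sin(np.radians(162.85)-t)])/100
t=0
for n in [.07]*15+[.02]*18:
  print(round(t+n,3),(p(t+n)-p(t)).round(4).tolist());t+=n
"
```

```text
0.07 [0.0421, -0.1211]
0.14 [0.0504, -0.1178]
0.21 [0.0585, -0.114]
0.28 [0.0664, -0.1096]
0.35 [0.0739, -0.1047]
0.42 [0.081, -0.0993]
0.49 [0.0878, -0.0934]
0.56 [0.0941, -0.087]
0.63 [0.0999, -0.0802]
0.7 [0.1053, -0.0731]
0.77 [0.1102, -0.0655]
0.84 [0.1145, -0.0576]
0.91 [0.1182, -0.0495]
0.98 [0.1214, -0.0411]
1.05 [0.124, -0.0325]
1.07 [0.0358, -0.0077]
1.09 [0.036, -0.007]
1.11 [0.0361, -0.0062]
1.13 [0.0362, -0.0055]
1.15 [0.0363, -0.0048]
1.17 [0.0364, -0.0041]
1.19 [0.0365, -0.0033]
1.21 [0.0365, -0.0026]
1.23 [0.0366, -0.0019]
1.25 [0.0366, -0.0012]
1.27 [0.0366, -0.0004]
1.29 [0.0366, 0.0003]
1.31 [0.0366, 0.001]
1.33 [0.0366, 0.0018]
1.35 [0.0365, 0.0025]
1.37 [0.0365, 0.0032]
1.39 [0.0364, 0.004]
1.41 [0.0363, 0.0047]
```

Emit:
jog_arm --commands '[[-1,[0,0.0421,-0.1211],[0,0,0]],[-1,[0,0.0504,-0.1178],[0,0,0]],[-1,[0,0.0585,-0.114],[0,0,0]],[-1,[0,0.0664,-0.1096],[0,0,0]],[-1,[0,0.0739,-0.1047],[0,0,0]],[-1,[0,0.081,-0.0993],[0,0,0]],[-1,[0,0,0],[0,0,0]]]'

```text
t: 4.55
ee_pos: [495.2, 34.7, 228.6]
orientation: [-2.405, -2.016, 0.004]
ft_force: [-10.8, 2.8, 7.4]
width: 9.4
grasp_force: 30.0
```

Emit:
jog_arm --commands '[[-1,[0,0.0878,-0.0934],[0,0,0]],[-1,[0,0.0941,-0.087],[0,0,0]],[-1,[0,0.0999,-0.0802],[0,0,0]],[-1,[0,0.1053,-0.0731],[0,0,0]],[-1,[0,0.1102,-0.0655],[0,0,0]],[-1,[0,0.1145,-0.0576],[0,0,0]],[-1,[0,0.1182,-0.0495],[0,0,0]],[-1,[0,0.0607,-0.0206],[0,0,0]],[-1,[0,0,0],[0,0,0]]]'

```text
t: 5.45
ee_pos: [575.8, 20.4, 282.4]
orientation: [2.406, 2.017, 0.003]
ft_force: [-3.5, -0.6, 9.9]
width: 9.4
grasp_force: 30.0
```

Run:
```python
from h import *
from workcell import *
o=get_obs();print(o["ee_pos"],o["orientation"],o["ft_force"],o["width"],tochest(o["ee_pos"]))
for n in("side","wrist","scene"):
    d=get_image(n);cv2.imwrite(f"pics/{n}2.png",d["image"]);np.savez(f"{n}2.npz",**d)
```

```text
[575.76240936  20.35280538 282.3915203 ] [2.40612326 2.01701746 0.00275674] [-3.47629063 -0.6020979   9.8537431 ] 9.373116134901167 [ 47.3799047    0.58919062 282.3915203 ]
```

View pics/side2.png

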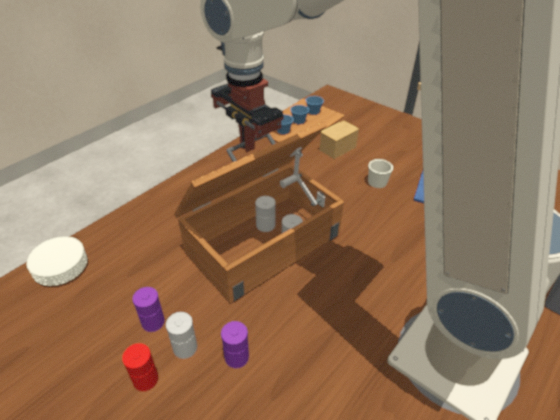

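The side view shows the lid raised and the stay visible: foot near (320,200), knuckle near (297,182), upper pivot near (296,152). Stock tins are at (265,213) and (291,225). Now I measure the lid angle and stay geometry.

Run:
```python
from h import *
d=np.load("scene2.npz");P=tochest(cloud(d));hsv=cv2.cvtColor(d["image"],cv2.COLOR_BGR2HSV)
def lidfit(P,hsv,h):
    Q=P-np.array([105,0,125.]);
    m=(abs(Q[...,1])<165)&(Q[...,0]>-140)&(Q[...,0]<40)&(Q[...,2]>30)&(Q[...,2]<230)&(hsv[...,1]>110)&(hsv[...,0]>3)&(hsv[...,0]<20)
    q=Q[m]; 
    for k in range(6):
        c=np.median(q,0) if k==0 else q.mean(0);u,s,v=np.linalg.svd(q-q.mean(0),full_matrices=0);n=v[2]*np.sign(v[2][0])
        e=(q-q.mean(0))@n;q=q[abs(e)<max(4,2*e.std())] if k<5 else q
    print(h,len(q),n.round(3),"theta",np.arctan2(n[0],n[2]),"offset",q.mean(0)@n,e.std(),q.min(0).round(),q.max(0).round())
lidfit(P,hsv,"scene")
d=np.load("side2.npz");P=tochest(cloud(d));hsv=cv2.cvtColor(d["image"],cv2.COLOR_BGR2HSV);lidfit(P,hsv,"side")
Q=P-np.array([105,0,125.])
m=(hsv[...,1]<90)&(Q[...,1]<-90)&(Q[...,1]>-175)&(Q[...,0]>-190)&(Q[...,0]<10)&(Q[...,2]>-60)&(Q[...,2]<140)
v,u=np.where(m);sel=(u>285)&(u<335)&(v>140)&(v<215)
for vv in range(142,214,3):
    w=m[vv]&(np.arange(560)>280)&(np.arange(560)<335)
    if w.any():
        us=np.where(w)[0];print(vv,us.min(),us.max(),np.median(Q[vv][w],0).round(1).tolist(),hsv[vv][w][:,2].mean().round())
c=d["image"][120:225,250:350];cv2.imwrite("pics/stay2.png",cv2.resize(c,None,fx=5.5,fy=5.5,interpolation=cv2.INTER_CUBIC))
```

```text
scene 5163 [ 0.815 -0.002  0.579] theta 0.9532981184265558 offset 15.61926629587119 2.149025297039662 [-115. -165.   30.] [  2. 165. 187.]
side 2260 [ 0.82  -0.001  0.572] theta 0.9616635881650452 offset -0.4439116340836353 0.9841047869083605 [-127. -164.   30.] [-20. 165. 182.]
148 297 301 [-74.7, -145.0, 104.5] 114.0
151 294 300 [-69.9, -143.0, 93.0] 108.0
154 291 301 [-72.6, -138.1, 85.9] 105.0
157 295 299 [-75.1, -137.3, 78.9] 110.0
160 295 298 [-77.6, -136.8, 72.8] 114.0
163 295 298 [-76.1, -138.2, 61.5] 114.0
166 294 297 [-73.2, -136.2, 51.2] 116.0
169 294 297 [-73.6, -137.0, 41.3] 111.0
172 293 298 [-69.4, -137.8, 29.6] 110.0
175 291 301 [-71.9, -146.1, 17.8] 116.0
178 284 300 [-73.7, -132.5, 15.4] 132.0
181 281 303 [-76.7, -120.3, 13.0] 124.0
184 281 305 [-78.1, -111.8, 6.0] 126.0
187 282 307 [-92.1, -141.1, -4.9] 132.0
190 303 309 [-104.1, -143.1, -12.6] 143.0
193 305 322 [-121.9, -165.6, -15.1] 133.0
196 307 325 [-133.7, -164.3, -18.4] 133.0
199 309 324 [-137.0, -164.0, -29.1] 129.0
202 311 324 [-145.6, -152.1, -30.9] 123.0
205 312 323 [-145.5, -164.1, -45.3] 98.0
```

View pics/stay2.png

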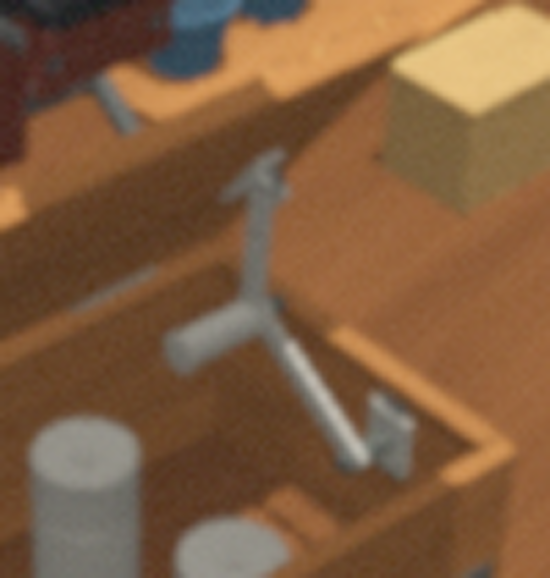

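The crop shows the lower link from pivot (350,455) to knuckle (260,312), the upper link up to about (267,178), and the grip jutting left to (180,350). I cast those onto the link plane.

Run:
```python
from h import *
from scipy.optimize import brentq,least_squares
d=np.load("side2.npz");K=d["intrinsics"];Rm=R.from_rotvec(d["orientation"]).as_matrix()
def cast(cu,cv,yp=-140):
    u,v=250+cu/5.5,120+cv/5.5
    e=tochest(d["eye"]);w=Rm@np.array([(u-K[0,2])/K[0,0],(v-K[1,2])/K[1,1],1]);f=tochest(d["eye"]+w)-e
    return (e+f*(yp-e[1])/f[1]-np.array([105,0,125]))[[0,2]]
F,k,L=cast(350,455),cast(258,313),cast(267,180)
print("foot",F,"knee",k,"top",L,np.linalg.norm(F-k),np.linalg.norm(k-L),"tip",cast(180,348,-96))
lp=lambda t:110*np.array([-np.cos(t),np.sin(t)])
th=.957;print("L nominal",lp(th))
Lm=lp(th)
# foot from knee constraint: combine
def res(p):
    f=p[:2];kk=p[2:]
    return np.r_[(f-F)/2.5,(kk-k)/2.5,(np.linalg.norm(f-kk)-84)/.3,(np.linalg.norm(kk-Lm)-78)/.3,(f-[-135,-35])/6]
s=least_squares(res,np.r_[F,k]).x;print(s)
for f in (s[:2],F,np.array([-135,-35])):
    g=lambda t:np.linalg.norm(lp(t)-f)-162
    c=(84**2+78**2-np.linalg.norm(Lm-f)**2)/(2*84*78)
    print("taut",brentq(g,.8,1.7),"bend now",np.pi-np.arccos(c))
```

```text
foot [-145.40767904  -27.8170601 ] knee [-77.08333893  16.05856582] top [-79.12569805  93.98071532] 81.19905172275766 77.94891027537938 tip [-71.53164303  13.42475317]
L nominal [-63.35724739  89.9214057 ]
[-146.56898944  -30.50728949  -74.66870124   12.82166325]
taut 1.111802469687242 bend now 0.8861197474428222
taut 1.1407880891219653 bend now 0.965651449756161
taut 1.1433126853753994 bend now 0.9522810580621108
```

Emit:
jog_arm --commands '[[-1,[0,0.052,-0.031],[0,0,0]],[-1,[0,0.056,-0.014],[0,0,0]],[-1,[0,0.055,-0.012],[0,0,0]],[-1,[0,0,0],[0,0,0]],[-1,[0,0,0],[0,0,0]]]'

```text
t: 6.1
ee_pos: [591.8, 17.4, 286.8]
orientation: [2.406, 2.017, 0.002]
ft_force: [-1.9, -1.4, 6.4]
width: 9.2
grasp_force: 30.0
```

```bash
cat > look.py <<'E'
from h import *
from workcell import *
import sys
o=get_obs();f=tochest(np.r_[o["ft_force"][:2]+C,o["ft_force"][2]]);print(o["t"],tochest(o["ee_pos"]),"F chest",f,o["width"])
n=sys.argv[1]
d=get_image("side");np.savez(f"{n}.npz",**d);P=tochest(cloud(d));hsv=cv2.cvtColor(d["image"],cv2.COLOR_BGR2HSV)
Q=P-np.array([105,0,125.])
m=(abs(Q[...,1])<165)&(Q[...,0]>-140)&(Q[...,0]<40)&(Q[...,2]>30)&(Q[...,2]<230)&(hsv[...,1]>110)&(hsv[...,0]>3)&(hsv[...,0]<20)
q=Q[m]
for k in range(6):
    u,s,v=np.linalg.svd(q-q.mean(0),full_matrices=0);nn=v[2]*np.sign(v[2][0]);e=(q-q.mean(0))@nn;q=q[abs(e)<max(3,2*e.std())]
print("theta",np.arctan2(nn[0],nn[2]),"off",q.mean(0)@nn,len(q))
# grip: steel, right of middle, in front of links
m=(hsv[...,1]<90)&(Q[...,1]<-88)&(Q[...,1]>-131)&(Q[...,0]>-130)&(Q[...,0]<60)&(Q[...,2]>-38)&(Q[...,2]<75)
c,l,s,ce=cv2.connectedComponentsWithStats(m.astype(np.uint8))
for i in range(1,c):
    if s[i,4]>15:print("grip?",ce[i].round(1),s[i,4],np.median(Q[l==i],0).round(1),Q[l==i].min(0).round(),Q[l==i].max(0).round())
if len(sys.argv)>2:
    im=d["image"][120:225,240:350];cv2.imwrite(f"pics/{n}.png",cv2.resize(im,None,fx=5.5,fy=5.5,interpolation=cv2.INTER_CUBIC))
E
python3 look.py s3 1
```

```text
6.1 [ 63.72783395   0.49035674 286.75639422] F chest [-1.57258587 -1.7412803   6.40961545] 9.15844309433397
theta 1.048999107236331 off 0.23503740974929896 3129
grip? [270.  172.2] 22 [  -1.2 -110.1    0.5] [  -5. -130.   -4.] [  4. -90.   6.]
grip? [288.1 180.3] 110 [ -79.6 -106.9   22.6] [ -86. -131.    9.] [-66. -90.  29.]
```

View pics/s3.png

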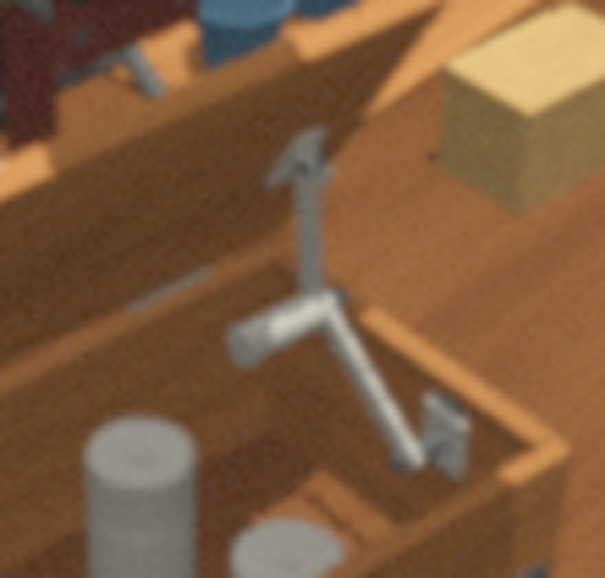

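```bash
cat > stay.py <<'E'
from h import *
def pts(f,l,u0=240):
    d=np.load(f);K=d["intrinsics"];Rm=R.from_rotvec(d["orientation"]).as_matrix();e=tochest(d["eye"]);r=[]
    for cu,cv in l:
        u,v=u0+cu/5.5,120+cv/5.5
        w=tochest(d["eye"]+Rm@np.array([(u-K[0,2])/K[0,0],(v-K[1,2])/K[1,1],1]))-e
        r.append((e+w*(-140-e[1])/w[1]-np.array([105,0,125]))[[0,2]])
    F,k,L=r;a=k-F;b=L-k
    bend=np.arctan2(b[1],b[0])-np.arctan2(a[1],a[0])
    return np.round(r,1).tolist(),np.linalg.norm(a),np.linalg.norm(b),"bend",bend,"short",162-np.sqrt(84**2+78**2+2*84*78*np.cos(bend))
E
python3 -c "
from stay import *
print(pts('s3.npz',[(407,455),(322,300),(305,165)]))
print(pts('side2.npz',[(350,455),(258,313),(267,180)],250))
from scipy.optimize import brentq
for h in(0,5,10):
  lp=lambda t:110*np.array([-np.cos(t),np.sin(t)])-h*np.array([np.sin(t),np.cos(t)])
  print(h,[brentq(lambda t:np.linalg.norm(lp(t)-np.array(f))-162,.8,1.7) for f in((-135,-35),(-144,-29),(-144,-35),(-126,-29))])
"
```

```text
([[-146.7, -26.9], [-82.9, 27.4], [-67.3, 95.9]], np.float64(83.76645303593288), np.float64(70.30484318957646), 'bend', np.float64(0.6409142882358297), 'short', np.float64(8.235558335537064))
([[-145.4, -27.8], [-77.1, 16.1], [-79.1, 94.0]], np.float64(81.19905172275766), np.float64(77.94891027537938), 'bend', np.float64(1.0261516939552717), 'short', np.float64(20.828585998763003))
0 [1.1433126853753994, 1.1399781295135372, 1.0902372538721326, 1.2539972601503548]
5 [1.1880906097527058, 1.1848510521828035, 1.1351261984899215, 1.2986325922148112]
10 [1.2313975464213052, 1.228441438289223, 1.178764392223919, 1.341514143465698]
```

Emit:
jog_arm --commands '[[-1,[0,0.03,-0.014],[0,0,0]],[-1,[0,0.03,-0.006],[0,0,0]],[-1,[0,0.025,-0.005],[0,0,0]],[-1,[0,0,0],[0,0,0]]]'

```text
t: 6.55
ee_pos: [599.5, 16.0, 288.4]
orientation: [2.407, 2.018, 0.0]
ft_force: [-2.9, -3.7, 1.8]
width: 9.2
grasp_force: 30.0
```

```bash
python3 look.py s4 1
```

```text
6.55 [ 71.50689056   0.41866563 288.36100141] F chest [-2.21152232 -4.18126469  1.78564859] 9.181840805800588
theta 1.0920566652630948 off 0.3458558713355964 3581
grip? [269.7 172.3] 18 [  -0.5 -109.9    0.4] [  -3. -129.   -3.] [  2. -88.   5.]
grip? [288.9 179.6] 103 [ -82.8 -107.3   26.6] [ -88. -131.   15.] [-71. -90.  33.]
```

View pics/s4.png

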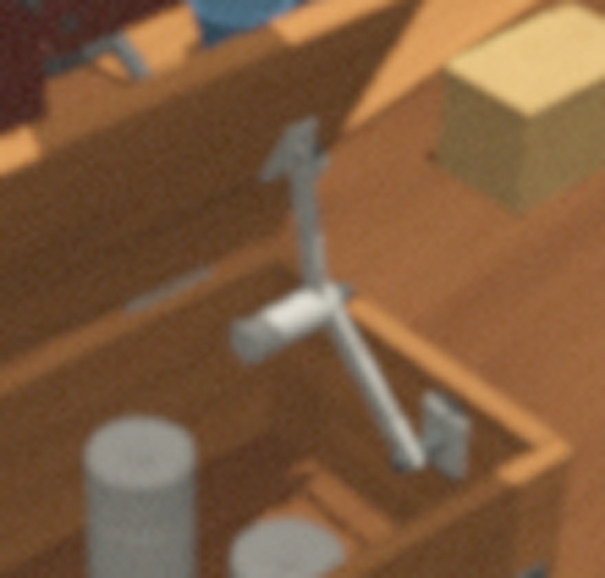

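```bash
python3 -c "
from stay import *
print(pts('s4.npz',[(407,457),(325,296),(303,165)]))
# model: predict knee vs theta for h, F
def knee(F,t,h):
  L=110*np.array([-np.cos(t),np.sin(t)])-h*np.array([np.sin(t),np.cos(t)]);v=L-F;D=np.hypot(*v)
  if D>162:return np.array([np.nan]*3)
  a=(84**2-78**2+D*D)/2/D;u=v/D;b=np.sqrt(84**2-a*a)
  return np.r_[F+a*u+b*np.array([u[1],-u[0]]),np.arccos((D*D-84**2-78**2)/(2*84*78))]
for h in(6,10,14):
  for F in((-144,-29),(-140,-29),(-144,-35),(-135,-30)):
    print(h,F,[knee(np.array(F),t,h).round(2).tolist() for t in(.957,1.049,1.092)])
"
```

```text
([[-146.8, -28.1], [-84.9, 30.9], [-65.9, 95.2]], np.float64(85.56615929550573), np.float64(67.02258055457055), 'bend', np.float64(0.5229953132645914), 'short', np.float64(5.499684633521582))
6 (-144, -29) [[-68.82, 8.47, 1.1], [-72.7, 15.41, 0.85], [-75.26, 19.28, 0.71]]
6 (-140, -29) [[-64.86, 8.54, 1.15], [-68.33, 14.81, 0.92], [-70.54, 18.23, 0.79]]
6 (-144, -35) [[-72.18, 8.56, 0.98], [-77.53, 16.36, 0.69], [-81.54, 21.16, 0.5]]
6 (-135, -30) [[-60.52, 8.85, 1.19], [-63.73, 14.46, 0.97], [-65.7, 17.47, 0.85]]
10 (-144, -29) [[-67.76, 6.25, 1.19], [-71.11, 12.75, 0.95], [-73.22, 16.23, 0.83]]
10 (-140, -29) [[-63.89, 6.54, 1.23], [-66.94, 12.45, 1.01], [-68.8, 15.57, 0.89]]
10 (-144, -35) [[-70.78, 6.17, 1.07], [-75.25, 13.27, 0.81], [-78.27, 17.3, 0.66]]
10 (-135, -30) [[-59.63, 7.08, 1.27], [-62.48, 12.38, 1.05], [-64.17, 15.16, 0.94]]
14 (-144, -29) [[-66.87, 4.26, 1.27], [-69.83, 10.44, 1.05], [-71.63, 13.65, 0.93]]
14 (-140, -29) [[-63.08, 4.74, 1.31], [-65.81, 10.39, 1.1], [-67.43, 13.3, 0.99]]
14 (-144, -35) [[-69.62, 4.03, 1.15], [-73.49, 10.66, 0.91], [-75.95, 14.25, 0.78]]
14 (-135, -30) [[-58.87, 5.5, 1.34], [-61.45, 10.58, 1.14], [-62.95, 13.18, 1.03]]
```

Emit:
jog_arm --commands '[[-1,[0,0.02,-0.0035],[0,0,0]],[-1,[0,0.02,-0.0035],[0,0,0]],[-1,[0,0.01,-0.002],[0,0,0]],[-1,[0,0,0],[0,0,0]]]'

```text
t: 7.0
ee_pos: [603.9, 15.3, 289.0]
orientation: [2.407, 2.018, -0.0]
ft_force: [-4.0, -4.3, 2.6]
width: 9.1
grasp_force: 30.0
```

```bash
python3 look.py s5
```

```text
7.0 [ 75.98135767   0.4569778  289.04069076] F chest [-3.17342241 -4.9095411   2.63489049] 9.090422637266546
theta 1.1166146961892622 off 0.41334694545381767 3819
grip? [269.4 172.6] 21 [  -0.7 -107.     0.4] [  -5. -129.   -2.] [  2. -91.   7.]
grip? [289.5 179.2] 107 [ -85.  -106.4   30.3] [ -91. -131.   17.] [-71. -90.  35.]
```

Emit:
jog_arm --commands '[[-1,[0,0.01,-0.0018],[0,0,0]],[-1,[0,0.01,-0.0018],[0,0,0]],[-1,[0,0,0],[0,0,0]]]'

```text
t: 7.35
ee_pos: [605.8, 15.0, 289.4]
orientation: [2.407, 2.018, -0.0]
ft_force: [-3.7, -3.2, 2.9]
width: 8.9
grasp_force: 30.0
```

```bash
python3 look.py s6
```

```text
7.35 [ 77.89723133   0.49912069 289.38694145] F chest [-3.05399347 -3.80074505  2.94270515] 8.871482866787378
theta 1.1275444322689834 off 0.398263945363001 3947
grip? [269.8 172.4] 22 [  -1.1 -108.2    1.1] [  -3. -130.   -4.] [  2. -91.   5.]
grip? [289.7 179.2] 103 [ -86.7 -107.1   30.5] [ -93. -131.   18.] [-74. -90.  38.]
```

Emit:
jog_arm --commands '[[-1,[0,0.008,-0.0014],[0,0,0]],[-1,[0,0.008,-0.0014],[0,0,0]],[-1,[0,0,0],[0,0,0]]]'

```text
t: 7.7
ee_pos: [607.3, 14.7, 289.6]
orientation: [2.407, 2.019, -0.001]
ft_force: [-3.6, -4.0, 2.6]
width: 9.2
grasp_force: 30.0
```

Emit:
jog_arm --commands '[[-1,[0,0.008,-0.0012],[0,0,0]],[-1,[0,0.007,-0.0012],[0,0,0]],[-1,[0,0,0],[0,0,0]]]'

```text
t: 8.0
ee_pos: [608.9, 14.4, 289.9]
orientation: [2.407, 2.018, -0.0]
ft_force: [-3.0, -4.0, 3.2]
width: 9.0
grasp_force: 30.0
```

```bash
python3 look.py s7 1
```

```text
8.0 [ 81.00461286   0.4575962  289.92148686] F chest [-2.30629986 -4.46369919  3.23670591] 8.950099213421625
theta 1.1441074963823925 off 0.4755174418327759 4102
grip? [270.1 172.1] 21 [  -0.2 -110.4    0.8] [  -4. -130.   -3.] [  1. -91.   4.]
grip? [290.4 178.7] 107 [ -89.1 -107.2   34.1] [ -95. -131.   20.] [-74. -89.  41.]
```

View pics/s7.png

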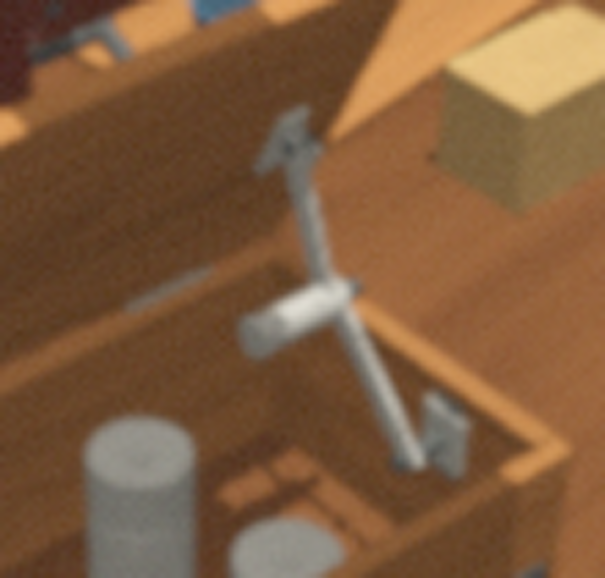

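The crop shows the stay nearly straight: foot (407,457), knuckle (332,292), top (298,158). Extrapolating the squared bend puts taut near 1.17 rad, about 4 to 5 mm more at the handle.

Emit:
jog_arm --commands '[[-1,[0,0.01,-0.0012],[0,0,0]],[-1,[0,0.01,-0.0012],[0,0,0]],[-1,[0,0,0],[0,0,0]]]'

```text
t: 8.35
ee_pos: [610.8, 14.1, 290.1]
orientation: [2.407, 2.018, -0.001]
ft_force: [-2.8, -4.4, 2.9]
width: 9.4
grasp_force: 30.0
```

Emit:
jog_arm --commands '[[-1,[0,0.01,-0.0012],[0,0,0]],[-1,[0,0,0],[0,0,0]],[-1,[0,0,0],[0,0,0]]]'

```text
t: 8.65
ee_pos: [611.8, 13.9, 290.2]
orientation: [2.407, 2.018, -0.0]
ft_force: [-2.8, -5.4, 0.9]
width: 9.2
grasp_force: 30.0
```

```bash
python3 look.py s8
```

```text
8.65 [ 83.98832768   0.50739478 290.20375499] F chest [-1.80211973 -5.84209216  0.92907824] 9.196423051747374
theta 1.1607908660420518 off 0.486893193382737 4277
grip? [269.7 172.3] 22 [  -1.  -109.3    1.1] [  -4. -129.   -5.] [  2. -89.   5.]
grip? [291.4 178.5] 114 [ -92.1 -107.    36.6] [ -98. -131.   24.] [-79. -90.  43.]
```

Emit:
jog_arm --commands '[[-1,[0,0.01,-0.001],[0,0,0]],[-1,[0,0,0],[0,0,0]],[-1,[0,0,0],[0,0,0]]]'

```text
t: 9.0
ee_pos: [612.7, 13.8, 290.3]
orientation: [2.407, 2.018, -0.001]
ft_force: [-2.1, -3.2, 1.0]
width: 9.1
grasp_force: 30.0
```

Emit:
jog_arm --commands '[[-1,[0,0.008,-0.0008],[0,0,0]],[-1,[0,0,0],[0,0,0]],[-1,[0,0,0],[0,0,0]]]'

```text
t: 9.3
ee_pos: [613.5, 13.6, 290.4]
orientation: [2.407, 2.018, -0.001]
ft_force: [-3.2, -3.9, 1.7]
width: 9.2
grasp_force: 30.0
```

```bash
python3 look.py s9
```

```text
9.3 [ 85.68306356   0.48777204 290.40206718] F chest [-2.4529877  -4.42008217  1.72601723] 9.176045963063928
theta 1.169628969678536 off 0.5201415799647445 4349
grip? [269.5 172.4] 26 [  -1.3 -108.4    0.4] [  -5. -131.   -2.] [  2. -89.   6.]
grip? [292.3 178.3] 108 [ -96.2 -105.7   39.7] [-102. -131.   27.] [-82. -89.  45.]
```

Emit:
jog_arm --commands '[[-1,[0,0.008,-0.0008],[0,0,0]],[-1,[0,0,0],[0,0,0]],[-1,[0,0,0],[0,0,0]]]'

```text
t: 9.65
ee_pos: [614.1, 13.5, 290.4]
orientation: [-2.407, -2.018, 0.001]
ft_force: [-4.1, -4.4, 1.5]
width: 8.8
grasp_force: 30.0
```

```bash
python3 look.py s10
```

```text
9.65 [ 86.29251356   0.48141251 290.4300097 ] F chest [-3.25709704 -5.04627708  1.5230798 ] 8.7599412449267
theta 1.17314267958889 off 0.5423636315596899 4386
grip? [270.  172.2] 24 [  -1.2 -110.8    1.6] [  -3. -130.   -3.] [  4. -89.   6.]
grip? [294.3 178.1] 115 [-102.9 -107.3   43.6] [-109. -131.   28.] [-90. -92.  51.]
```

Emit:
jog_arm --commands '[[-1,[0,0.008,-0.0008],[0,0,0]],[-1,[0,0,0],[0,0,0]],[-1,[0,0,0],[0,0,0]]]'

```text
t: 10.0
ee_pos: [614.3, 13.5, 290.5]
orientation: [-2.406, -2.018, 0.002]
ft_force: [-5.2, -3.7, 3.4]
width: 8.9
grasp_force: 30.0
```

```bash
python3 look.py s11
```

```text
10.0 [ 86.51782265   0.48290188 290.4718142 ] F chest [-4.45139911 -4.53922201  3.41990302] 8.901755265125741
theta 1.1744802951469258 off 0.5116393527606977 4387
grip? [269.9 172.2] 27 [  -1.2 -110.4    1. ] [  -3. -130.   -2.] [  1. -91.   4.]
grip? [294.2 178.1] 112 [-102.2 -106.9   43.7] [-109. -131.   27.] [-91. -90.  49.]
```

Emit:
jog_arm --commands '[[-1,[0,0.008,-0.0005],[0,0,0]],[-1,[0,0,0],[0,0,0]],[-1,[0,0,0],[0,0,0]]]'

```text
t: 10.35
ee_pos: [614.6, 13.4, 290.5]
orientation: [-2.406, -2.017, 0.003]
ft_force: [-7.5, -3.4, 4.2]
width: 9.3
grasp_force: 30.0
```

```bash
python3 look.py s12
```

```text
10.35 [ 86.85436374   0.52188561 290.52834067] F chest [-6.83558697 -4.60944731  4.19430928] 9.268652151654868
theta 1.1762746305447938 off 0.5469213389566175 4405
grip? [269.9 172.2] 27 [  -1.1 -109.5    1.2] [  -3. -131.   -1.] [  1. -88.   6.]
grip? [293.8 178.2] 108 [-102.9 -106.2   43.9] [-109. -130.   30.] [-89. -91.  51.]
```

The handle now gives a firm 7 N with almost no movement and the knuckle has stopped, so the stay is taut. I ease the load off before opening.

Emit:
jog_arm --commands '[[-1,[0,-0.01,0],[0,0,0]],[-1,[0,-0.01,0],[0,0,0]],[-1,[0,0,0],[0,0,0]],[-1,[0,0,0],[0,0,0]]]'

```text
t: 10.8
ee_pos: [613.8, 13.6, 290.5]
orientation: [-2.407, -2.019, 0.001]
ft_force: [-3.0, -3.4, 0.3]
width: 9.3
grasp_force: 30.0
```

```bash
python3 look.py s13
```

```text
10.8 [ 86.05066644   0.5496149  290.52623164] F chest [-2.35564171 -3.87519405  0.33649077] 9.27201477549153
theta 1.1719412234744913 off 0.5200489063288323 4378
grip? [269.5 172.4] 25 [  -0.8 -107.3    1.6] [  -4. -131.   -4.] [  1. -88.   7.]
grip? [294.3 178.1] 114 [-103.2 -106.2   44.2] [-110. -131.   30.] [-92. -91.  50.]
```

Emit:
jog_arm --commands '[[-1,[0,-0.01,0],[0,0,0]],[-1,[0,-0.005,0],[0,0,0]],[-1,[0,0,0],[0,0,0]],[-1,[0,0,0],[0,0,0]]]'

```text
t: 11.25
ee_pos: [613.2, 13.7, 290.4]
orientation: [2.406, 2.018, 0.001]
ft_force: [1.8, -4.9, -3.0]
width: 9.0
grasp_force: 30.0
```

```bash
python3 look.py s14
```

```text
11.25 [ 85.44013944   0.53127847 290.43798054] F chest [ 2.66872673 -4.53567748 -3.0242393 ] 9.01090857535847
theta 1.1686091770756766 off 0.4894398213720249 4353
grip? [270.  172.2] 24 [  -1.2 -108.4    1.4] [  -4. -130.   -3.] [  2. -90.   6.]
grip? [294.2 178.1] 113 [-103.  -107.    44.3] [-110. -131.   30.] [-90. -91.  51.]
```

The force has reversed while the knuckle stays put at (-103,44), so the stay is locked. I open a little and retract straight up.

Emit:
jog_arm --commands '[[-1,[0,0.006,0],[0,0,0]],[-0.5,[0,0,0],[0,0,0]],[-0.5,[0,0,0],[0,0,0]],[-0.5,[0,0,0],[0,0,0]]]'

```text
t: 11.7
ee_pos: [613.4, 14.5, 291.0]
orientation: [-2.407, -2.019, -0.002]
ft_force: [0.2, -0.1, 0.5]
width: 21.7
grasp_force: 0.0
```

```bash
python3 look.py s15
```

```text
11.7 [ 85.46360359   1.31650683 290.99530114] F chest [ 0.26780529 -0.08293439  0.53367207] 21.72643153839635
theta 1.1710595915992779 off 0.5118926249427886 4367
grip? [269.4 172.4] 25 [  -0.6 -108.8    1.1] [  -4. -128.   -5.] [  2. -88.   6.]
grip? [294.1 178.2] 111 [-103.4 -107.4   43.7] [-111. -130.   31.] [-90. -90.  50.]
```

The lid stands by itself with no force on the hand. I retract and go over to the tin.

Emit:
jog_arm --commands '[[-0.5,[0,0,-0.1],[0,0,0]],[-0.5,[0,0,-0.2],[0,0,0]],[-0.5,[0,0,-0.4],[0,0,0]],[-0.5,[0,0,-0.4],[0,0,0]],[-0.5,[0,0,-0.2],[0,0,0]],[1,[0.351,-0.242,0],[0,0,0]],[1,[0.351,-0.242,0],[0,0,0]],[1,[0.351,-0.242,0],[0,0,0]],[1,[0.351,-0.242,0],[0,0,0]],[1,[0.351,-0.242,0],[0,0,0]]]'

```text
t: 12.75
ee_pos: [523.6, 209.3, 421.9]
orientation: [2.407, 2.018, 0.002]
ft_force: [1.1, 0.1, 0.1]
width: 58.5
grasp_force: 0.0
```

Emit:
jog_arm --commands '[[1,[0.351,-0.242,0],[0,0,0]],[1,[0.351,-0.242,0],[0,0,0]],[1,[0.351,-0.242,0],[0,0,0]],[1,[0.351,-0.242,0],[0,0,0]],[1,[0,0,0.25],[0,0,-0.19]],[1,[0,0,0.25],[0,0,-0.19]],[1,[0,0,0.25],[0,0,-0.19]],[1,[0,0,0.25],[0,0,-0.19]],[1,[0,0,0.25],[0,0,-0.19]],[1,[0,0,0.25],[0,0,-0.19]]]'

```text
t: 13.75
ee_pos: [453.8, 363.3, 270.8]
orientation: [1.287, 2.865, 0.002]
ft_force: [0.9, -0.4, 0.2]
width: 87.9
grasp_force: 0.0
```

Emit:
jog_arm --commands '[[1,[0,0,0.25],[0,0,-0.19]],[1,[0,0,0.25],[0,0,-0.19]],[1,[0,0,0.2],[0,0,-0.19]],[1,[0,0,0],[0,0,-0.19]],[1,[0,0,0],[0,0,-0.19]],[1,[0,0,0],[0,0,-0.19]],[1,[0,0,0],[0,0,-0.19]],[1,[0,0,0],[0,0,-0.19]],[1,[0,0,0],[0,0,-0.19]],[1,[0,0,0],[0,0,-0.19]]]'

```text
t: 14.75
ee_pos: [454.0, 363.4, 201.7]
orientation: [-0.999, 2.977, 0.001]
ft_force: [-0.0, -0.1, -0.0]
width: 88.1
grasp_force: 0.0
```

Emit:
jog_arm --commands '[[1,[0,0,0],[0,0,-0.18]],[1,[0,0,0],[0,0,0]]]'

```text
t: 14.95
ee_pos: [454.0, 363.3, 201.6]
orientation: [-1.2, 2.902, 0.001]
ft_force: [0.3, -0.1, 0.1]
width: 88.1
grasp_force: 0.0
```

Run:
```python
from h import *
from workcell import *
o=get_obs();d=get_image("wrist");P=wcloud(d,o)
Rt=R.from_rotvec(o["orientation"]).as_matrix();print(o["t"],o["ee_pos"],Rt.round(3).tolist(),o["width"],o["qpos"].round(2))
hsv=cv2.cvtColor(d["image"],cv2.COLOR_BGR2HSV);Z=P[...,2]
m=((hsv[...,1]<60)&(abs(Z-95)<6)&(np.hypot(P[...,0]-453,P[...,1]-363)<70)).astype(np.uint8)
c,l,s,ce=cv2.connectedComponentsWithStats(m);i=1+s[1:,4].argmax();q=P[l==i]
print(s[i],cv2.minEnclosingCircle(q[:,:2].astype(np.float32)),np.median(q[:,2]))
t=cv2.minEnclosingCircle(q[:,:2].astype(np.float32))[0]
print(delta(o,[t[0],t[1],49]))
```

```text
14.95 [454.01994539 363.33380855 201.57274923] [[-0.708, -0.706, 0.001], [-0.706, 0.708, 0.001], [-0.001, 0.0, -1.0]] 88.05859523554791 [ 0.65  0.38  1.75  0.    1.01 -1.7 ]
[ 250  173   60   59 2738] ((451.50048828125, 363.419677734375), 25.878314971923828) 94.99611332221133
[0.01907487 0.01833956 1.52570629]
```

Emit:
jog_arm --commands '[[1,[0.019,0.018,0.3],[0,0,0]],[1,[0,0,0.4],[0,0,0]],[1,[0,0,0.4],[0,0,0]],[1,[0,0,0.3],[0,0,0]],[1,[0,0,0.12],[0,0,0]],[0.3,[0,0,0],[0,0,0]],[-0.2,[0,0,0],[0,0,0]],[-0.4,[0,0,0],[0,0,0]],[-1,[0,0,0],[0,0,0]],[-1,[0,0,0],[0,0,0]]]'

```text
t: 16.0
ee_pos: [451.7, 363.2, 49.9]
orientation: [-1.198, 2.902, 0.001]
ft_force: [0.6, 0.1, 1.1]
width: 51.9
grasp_force: 30.2
```

Emit:
jog_arm --commands '[[-1,[0,0,-0.01],[0,0,0]],[-1,[0,0,-0.1],[0,0,0]],[-1,[0,0,-0.2],[0,0,0]],[-1,[0,0,-0.4],[0,0,0]],[-1,[0,0,-0.4],[0,0,0]],[-1,[0,0,-0.4],[0,0,0]],[-1,[0,0,-0.2],[0,0,0]],[-1,[0,0,0],[0,0,0.19]],[-1,[0,0,0],[0,0,0.19]],[-1,[0,0,0],[0,0,0.19]]]'

```text
t: 17.0
ee_pos: [450.9, 362.7, 220.7]
orientation: [-0.515, 3.099, 0.0]
ft_force: [-0.1, -0.1, -1.4]
width: 51.5
grasp_force: 30.0
```

Emit:
jog_arm --commands '[[-1,[0,0,0],[0,0,0.19]],[-1,[0,0,0],[0,0,0.19]],[-1,[0,0,0],[0,0,0.19]],[-1,[0,0,0],[0,0,0.085]],[-1,[0,0,0],[0,0,0]]]'

```text
t: 17.5
ee_pos: [450.9, 362.7, 220.3]
orientation: [0.282, 3.129, 0.0]
ft_force: [-0.4, -0.4, 0.4]
width: 51.3
grasp_force: 30.0
```

Run:
```python
from h import *
from workcell import *
o=get_obs()
Rt=R.from_rotvec(o["orientation"]).as_matrix();print(o["t"],o["ee_pos"],Rt.round(3).tolist(),o["width"],o["grasp_force"],o["qpos"].round(2))
c,s=np.cos(YAW),np.sin(YAW)
t=C+np.array([[c,-s],[s,c]])@np.array([-45,85]);print(t,delta(o,[*t,o["ee_pos"][2]]))
```

```text
17.5 [450.85325113 362.68621228 220.25602332] [[-0.984, 0.179, 0.0], [0.179, 0.984, 0.0], [-0.0, 0.0, -1.0]] 51.29088213006696 29.997332561033545 [ 0.66  0.36  1.74  0.    1.05 -0.73]
[499.44374622 119.522827  ] [-9.12666403e-01 -2.30564239e+00 -1.15785498e-04]
```

Emit:
jog_arm --commands '[[-1,[-0.152,-0.384,0],[0,0,0]],[-1,[-0.152,-0.384,0],[0,0,0]],[-1,[-0.152,-0.384,0],[0,0,0]],[-1,[-0.152,-0.384,0],[0,0,0]],[-1,[-0.152,-0.384,0],[0,0,0]],[-1,[-0.152,-0.384,0],[0,0,0]],[-1,[0,0,0],[0,0,0]]]'

```text
t: 18.2
ee_pos: [500.2, 116.0, 220.2]
orientation: [0.284, 3.128, -0.002]
ft_force: [0.5, 0.1, -1.6]
width: 51.3
grasp_force: 30.0
```

Emit:
jog_arm --commands '[[-1,[0,0,0.2],[0,0,0]],[-1,[0,0,0.3],[0,0,0]],[-1,[0,0,0.3],[0,0,0]],[-1,[0,0,0.3],[0,0,0]],[-1,[0,0,0.25],[0,0,0]],[-1,[0,0,0.15],[0,0,0]],[-1,[0,0,0.05],[0,0,0]],[-1,[0,0,0.02],[0,0,0]],[-1,[0,0,0],[0,0,0]]]'

```text
t: 19.1
ee_pos: [500.2, 120.2, 63.4]
orientation: [0.28, 3.128, 0.001]
ft_force: [0.0, -0.3, -1.2]
width: 51.5
grasp_force: 30.0
```

Emit:
jog_arm --commands '[[-1,[0,0,0.01],[0,0,0]],[-1,[0,0,0.01],[0,0,0]],[-1,[0,0,0],[0,0,0]],[-1,[0,0,0],[0,0,0]]]'

```text
t: 19.5
ee_pos: [500.5, 120.0, 61.8]
orientation: [0.281, 3.127, 0.001]
ft_force: [-1.5, -0.5, 6.5]
width: 51.4
grasp_force: 30.0
```

The tin has touched down on the floor with a light upward force. I release it and go up.

Emit:
jog_arm --commands '[[-1,[0,0,-0.004],[0,0,0]],[-0.05,[0,0,0],[0,0,0]],[0.6,[0,0,0],[0,0,0]],[0.6,[0,0,0],[0,0,0]],[0.6,[0,0,0],[0,0,0]]]'

```text
t: 20.0
ee_pos: [499.5, 119.8, 61.0]
orientation: [-0.281, -3.129, 0.0]
ft_force: [-0.3, -0.3, -0.5]
width: 69.4
grasp_force: 0.0
```

Emit:
jog_arm --commands '[[0.6,[0,0,-0.1],[0,0,0]],[0.6,[0,0,-0.2],[0,0,0]],[0.6,[0,0,-0.4],[0,0,0]],[0.6,[0,0,-0.4],[0,0,0]],[-1,[0,0,-0.4],[0,0,0]],[-1,[0,0,-0.1],[0,0,0]],[-1,[0,0,0],[0,0,0]]]'

```text
t: 20.7
ee_pos: [500.8, 120.1, 223.3]
orientation: [0.281, 3.125, 0.002]
ft_force: [0.4, -0.4, -0.1]
width: 49.7
grasp_force: 0.0
```

Run:
```python
from h import *
from workcell import *
from scipy.optimize import least_squares
o=get_obs();q=o["qpos"];e=o["ee_pos"];print(o["t"],e,q.round(3),o["width"])
D=np.array([(.4238,1.6307,624.4,221.9),(.108,1.9115,463.9,282.4),(.38,1.75,581.5,201.6),(.36,1.74,578.6,220.3),(q[1],q[2],np.hypot(*e[:2]),e[2])])
def fk(p,a,b):return p[0]+p[1]*np.sin(a)+p[2]*np.sin(a+b),p[3]+p[1]*np.cos(a)+p[2]*np.cos(a+b)
r=least_squares(lambda p:np.r_[fk(p,D[:,0],D[:,1])[0]-D[:,2],fk(p,D[:,0],D[:,1])[1]-D[:,3],(p[0])/30,(p[1]-450)/100,(p[2]-400)/100],[0,450,400,0]);p=r.x;print(p,r.fun.round(1))
# tilt feasibility, tool length T
for T in(200,250,300):
  for a in(30,35,40):
    A=np.radians(a);R_,Zt=548,140
    s=least_squares(lambda x:np.array(fk(p,*x))-[R_-T*np.sin(A),Zt-T*(1-np.cos(A))],[.1,2]).x
    print(T,a,s.round(2),"q5",round(np.pi-A-s.sum(),2))
d=get_image("side");P=tochest(cloud(d));hsv=cv2.cvtColor(d["image"],cv2.COLOR_BGR2HSV)
m=(hsv[...,1]<90)&(P[...,2]>100)&(P[...,2]<114)&(P[...,1]>0)&(P[...,1]<168)&(abs(P[...,0])<92);
if m.sum()>5:print("tin",m.sum(),cv2.minEnclosingCircle(P[m][:,:2].astype(np.float32)),np.median(P[m][:,2]))
d=get_image("wrist");o=get_obs();P=tochest(wcloud(d,o));hsv=cv2.cvtColor(d["image"],cv2.COLOR_BGR2HSV)
m=(hsv[...,1]<90)&(P[...,2]>100)&(P[...,2]<114)&(P[...,1]>0)&(P[...,1]<168)&(abs(P[...,0])<92);
if m.sum()>5:print("tin",m.sum(),cv2.minEnclosingCircle(P[m][:,:2].astype(np.float32)),np.median(P[m][:,2]))
```

```text
20.7 [500.77367695 120.0760724  223.26793682] [ 0.212  0.259  1.873 -0.     1.005 -1.179] 49.70156309824307
[-19.96694638 551.0128462  469.08241206 -60.70801119] [-2.5 -1.8  0.5  0.5  3.4  1.5  1.2  0.5 -2.1 -1.1 -0.7  1.   0.7]
200 30 [0.29 2.13] q5 0.19
200 35 [0.29 2.17] q5 0.07
200 40 [0.29 2.21] q5 -0.05
250 30 [0.27 2.19] q5 0.16
250 35 [0.27 2.24] q5 0.03
250 40 [0.27 2.28] q5 -0.11
300 30 [0.25 2.25] q5 0.13
300 35 [0.24 2.3 ] q5 -0.02
300 40 [0.25 2.36] q5 -0.16
tin 294 ((-45.13196563720703, 88.82579040527344), 27.23516845703125) 105.2463157557699
tin 2601 ((-45.6927490234375, 86.20976257324219), 26.144044876098633) 105.81693868854921
```

```bash
python3 look.py s16
```

```text
20.8 [-45.50588593  85.1013861  220.33436748] F chest [ 0.65895589  0.32912927 -0.75695094] 41.54809437811767
theta 1.1715585661294734 off 0.48648275991276896 1656
grip? [270.3 172. ] 24 [  -1.2 -111.     0.4] [  -4. -129.   -4.] [  1. -90.   9.]
grip? [294.2 178.1] 114 [-103.1 -105.9   44. ] [-110. -131.   30.] [-90. -90.  51.]
```

The tin stands at chest (-46,86) with its top at z 105.8, so it is upright on the floor, and the stay is still locked. Next I tilt the tool 29° so the closed tips can push the knuckle clear of the lid.

Emit:
jog_arm --commands '[[-1,[0,0,-0.2],[0,0,0]],[-1,[0,0,-0.2],[0,-0.161,0]],[-1,[0,0,0],[0,-0.161,0]],[-1,[0,0,0],[0,-0.161,0]],[-1,[0,0,0],[0,-0.161,0]],[-1,[0,0,0],[0,0,0]],[-1,[0,0,0],[0,0,0]]]'

```text
t: 21.55
ee_pos: [498.9, 120.1, 259.9]
orientation: [0.234, 2.632, -0.062]
ft_force: [0.9, 0.5, 0.5]
width: 0.4
grasp_force: 0.0
```

```bash
cat >> h.py <<'E'
def world(p):
    c,s=np.cos(YAW),np.sin(YAW);return np.r_[C+np.array([[c,-s],[s,c]])@np.array(p[:2]),p[2]]
E
python3 - <<'E'
from h import *
from workcell import *
o=get_obs();Rt=R.from_rotvec(o["orientation"]).as_matrix();print(o["t"],tochest(o["ee_pos"]),Rt.round(3).tolist(),o["qpos"].round(2),o["width"])
z=tochest(np.r_[Rt[:2,2]+C,Rt[2,2]]);print("z chest",z)
print(delta(o,world([-30,-112,o["ee_pos"][2]])));print(delta(o,world([-9,-112,193])))
E
```

```text
21.55 [-45.64251644  85.49146797 259.85069033] [[-0.863, 0.177, 0.473], [0.154, 0.984, -0.086], [-0.48, -0.002, -0.877]] [ 0.36  0.05  2.13 -0.48  0.57 -0.67] 0.3821021264175229
z chest [ 0.48033217 -0.00286049 -0.87708199]
[-0.14099857 -1.97442396  0.08078527]
[-0.00407633 -1.97272173  0.76799039]
```

Emit:
jog_arm --commands '[[-1,[-0.028,-0.39,0.016],[0,0,0]],[-1,[-0.028,-0.39,0.016],[0,0,0]],[-1,[-0.028,-0.4,0.016],[0,0,0]],[-1,[-0.028,-0.4,0.016],[0,0,0]],[-1,[-0.028,-0.394,0.016],[0,0,0]],[-1,[0,0,0],[0,0,0]],[-1,[0,0,0],[0,0,0]]]'

```text
t: 22.25
ee_pos: [481.4, -78.9, 261.2]
orientation: [0.242, 2.627, -0.06]
ft_force: [-0.1, 1.0, -0.5]
width: 0.1
grasp_force: 0.0
```

```bash
cat > st.py <<'E'
from h import *
from workcell import *
import sys
o=get_obs();Rt=R.from_rotvec(o["orientation"]).as_matrix();f=o["ft_force"]
print(o["t"],tochest(o["ee_pos"]).round(1),"z",tochest(np.r_[Rt[:2,2]+C,Rt[2,2]]).round(3),"F",tochest(np.r_[f[:2]+C,f[2]]).round(1),o["qpos"].round(2))
for a in sys.argv[1:]:print(a,delta(o,world(eval(a))).round(4))
E
python3 st.py "[-9,-112,193]" "[3,-112,172]"
```

```text
22.25 [ -28.3 -113.5  261.2] z [ 0.484 -0.003 -0.875] F [-0.2  1.  -0.5] [-0.19 -0.02  2.21  0.01  0.45 -1.58]
[-9,-112,193] [0.1606 0.0158 0.69  ]
[3,-112,172] [0.1572 0.0166 0.9319]
```

Emit:
jog_arm --commands '[[-1,[0.08,0.016,0.25],[0,0,0]],[-1,[0.08,0,0.25],[0,0,0]],[-1,[0,0,0.19],[0,0,0]],[-1,[0,0,0],[0,0,0]],[-1,[0,0,0],[0,0,0]]]'

```text
t: 22.75
ee_pos: [500.3, -78.0, 192.6]
orientation: [0.234, 2.628, -0.06]
ft_force: [-0.4, -0.3, -0.3]
width: 0.6
grasp_force: 0.0
```

```bash
python3 look.py s17 1; python3 st.py "[3,-112,172]"
```

```text
22.75 [  -9.87324715 -109.35729076  192.63867629] F chest [-0.38250452 -0.40240569 -0.28973523] 0.6308747596175532
theta 1.1709238771630117 off 0.5601202162865596 4210
grip? [270.2 172.1] 25 [  -0.9 -111.4    0.8] [  -3. -131.   -4.] [  2. -92.   5.]
grip? [294.5 179.4] 58 [-106.4 -101.6   41. ] [-130. -127.   30.] [-91. -91.  71.]
22.8 [  -9.7 -109.6  193.3] z [ 0.484 -0.001 -0.875] F [ 0.2  0.7 -0.3] [-0.18  0.14  2.24  0.    0.25 -1.58]
[3,-112,172] [-0.0081 -0.0241  0.248 ]
```

View pics/s17.png

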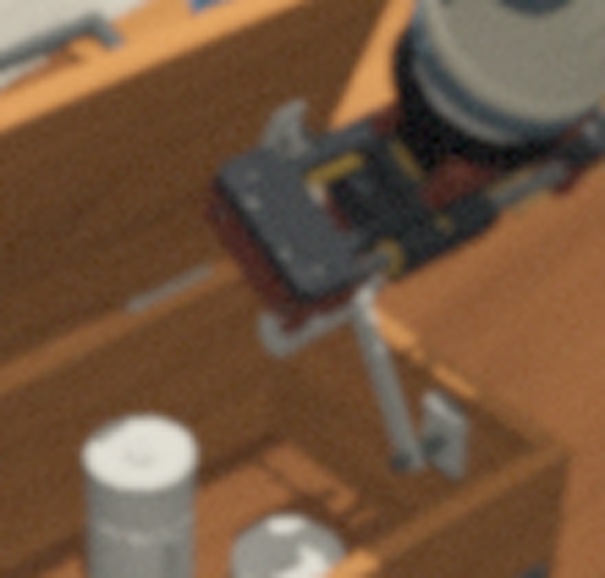

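The crop shows the closed fingers above the grip, with the grip end at about (280,335) and the stay still straight. I creep in to contact.

Emit:
jog_arm --commands '[[-1,[0.042,0,0.1],[0,0,0]],[-1,[0,0,0.1],[0,0,0]],[-1,[0,0,0.02],[0,0,0]],[-1,[0,0,0],[0,0,0]]]'

```text
t: 23.2
ee_pos: [507.0, -80.3, 171.7]
orientation: [0.236, 2.627, -0.061]
ft_force: [0.3, -0.4, -0.4]
width: 0.5
grasp_force: 0.0
```

```bash
python3 st.py
```

```text
23.2 [  -2.9 -110.5  171.7] z [ 0.485 -0.002 -0.875] F [ 0.4 -0.3 -0.4] [-0.18  0.2   2.25  0.01  0.19 -1.58]
```

Emit:
jog_arm --commands '[[-1,[0,0,0.02],[0,0,0]],[-1,[0,0,0.02],[0,0,0]],[-1,[-0.008,0,0.018],[0,0,0]],[-1,[0,0,0],[0,0,0]],[-1,[0,0,0],[0,0,0]]]'

```text
t: 23.7
ee_pos: [511.1, -81.2, 167.9]
orientation: [0.236, 2.624, -0.061]
ft_force: [-1.5, 1.1, 4.9]
width: 0.8
grasp_force: 2.2
```

```bash
python3 st.py; python3 look.py s18
```

```text
23.7 [   1.4 -110.6  167.9] z [ 0.487 -0.002 -0.874] F [-1.7  0.8  4.9] [-0.18  0.21  2.24  0.01  0.18 -1.58]
23.7 [   1.36357288 -110.59737529  167.91799657] F chest [-1.661203    0.83030326  4.89795801] 0.7715211160439531
theta 1.1704253940870517 off 0.5573311303780599 4255
grip? [269.6 172.3] 26 [  -0.7 -108.2    1.2] [  -6. -129.   -2.] [  1. -89.   6.]
```

Contact at 5 N. I push along the knuckle's arc in small steps.

Emit:
jog_arm --commands '[[-1,[-0.008,0,0.018],[0,0,0]],[-1,[-0.008,0,0.018],[0,0,0]],[-1,[-0.007,0,0.019],[0,0,0]],[-1,[0,0,0],[0,0,0]]]'

```text
t: 24.15
ee_pos: [515.4, -81.9, 163.7]
orientation: [0.236, 2.625, -0.061]
ft_force: [-1.3, 0.9, 4.6]
width: 0.6
grasp_force: 2.4
```

Emit:
jog_arm --commands '[[-1,[-0.007,0,0.019],[0,0,0]],[-1,[-0.007,0,0.019],[0,0,0]],[-1,[-0.007,0,0.019],[0,0,0]],[-1,[0,0,0],[0,0,0]]]'

```text
t: 24.55
ee_pos: [519.4, -82.6, 159.4]
orientation: [0.236, 2.626, -0.061]
ft_force: [-1.1, 2.3, 3.1]
width: 0.6
grasp_force: 2.1
```

```bash
python3 st.py; python3 look.py s19
```

```text
24.55 [   9.8 -110.6  159.4] z [ 0.485 -0.002 -0.875] F [-1.5  2.   3.1] [-0.18  0.24  2.23  0.01  0.16 -1.58]
24.55 [   9.76462506 -110.62900531  159.37802202] F chest [-1.45970573  2.03391191  3.10054972] 0.603994333483835
theta 1.1427096622804729 off 0.4642479721002995 3962
grip? [268.5 173. ] 18 [  -0.2 -105.3    0.3] [  -4. -122.   -3.] [  2. -91.   3.]
```

Emit:
jog_arm --commands '[[-1,[-0.006,0,0.019],[0,0,0]],[-1,[-0.006,0,0.019],[0,0,0]],[-1,[-0.005,0,0.019],[0,0,0]],[-1,[0,0,0],[0,0,0]]]'

```text
t: 25.0
ee_pos: [523.1, -83.3, 154.5]
orientation: [0.236, 2.628, -0.061]
ft_force: [-2.4, 2.5, 2.2]
width: 0.9
grasp_force: 1.9
```

```bash
python3 st.py; python3 look.py s20
```

```text
25.0 [  13.5 -110.7  154.5] z [ 0.483 -0.002 -0.875] F [-2.8  2.1  2.2] [-0.18  0.26  2.22  0.01  0.15 -1.58]
25.0 [  13.5094842  -110.66927615  154.53506778] F chest [-2.7893093   2.07636014  2.24094843] 0.8941455434402228
theta 1.110032293737436 off 0.38672581855308735 3615
```

Emit:
jog_arm --commands '[[-1,[-0.005,0,0.019],[0,0,0]],[-1,[-0.004,0,0.02],[0,0,0]],[-1,[-0.004,0,0.02],[0,0,0]],[-1,[0,0,0],[0,0,0]]]'

```text
t: 25.45
ee_pos: [526.6, -84.0, 149.7]
orientation: [0.236, 2.629, -0.061]
ft_force: [-3.0, 1.0, 1.5]
width: 0.5
grasp_force: 1.4
```

```bash
python3 st.py; python3 look.py s21
```

```text
25.45 [  17.1 -110.7  149.7] z [ 0.483 -0.002 -0.876] F [-3.2  0.5  1.5] [-0.18  0.28  2.22  0.01  0.14 -1.58]
25.45 [  17.11559246 -110.71696332  149.67775601] F chest [-3.17745419  0.4644436   1.51109098] 0.5237889845611765
theta 1.0646421645611834 off 0.15491426368317104 3110
```

The lid angle is about 1.06 rad, so the knuckle is near 2.0, mid-window. I back off slowly and check that it holds.

Emit:
jog_arm --commands '[[-1,[0,0,-0.02],[0,0,0]],[-1,[0,0,-0.03],[0,0,0]],[-1,[0,0,-0.1],[0,0,0]],[-1,[0,0,-0.2],[0,0,0]],[-1,[0,0,-0.3],[0,0,0]],[-1,[0,0,0],[0,0,0]]]'

```text
t: 26.1
ee_pos: [496.7, -78.6, 210.7]
orientation: [0.235, 2.621, -0.062]
ft_force: [0.4, -0.0, 0.3]
width: 0.4
grasp_force: 0.0
```

```bash
python3 look.py s22; python3 st.py "[-30,-110,330]"
```

```text
26.1 [ -13.32355001 -110.59563367  210.69815817] F chest [0.40246713 0.05267815 0.3228098 ] 0.4263177443162898
theta 1.0636074507588116 off 0.23473310253666893 3028
grip? [270.4 172. ] 20 [  -1.4 -112.8    0.6] [  -4. -130.   -4.] [  2. -90.   6.]
grip? [288.3 180.1] 109 [ -81.  -106.7   24.3] [ -87. -131.   10.] [-67. -91.  30.]
26.15 [ -13.  -110.6  209.6] z [ 0.489 -0.002 -0.873] F [0.6 0.3 0.2] [-0.18  0.1   2.24  0.    0.29 -1.58]
[-30,-110,330] [-0.4396  0.0049 -1.1333]
```

The lid holds at 1.064 rad with the hand off. I retreat, right the tool, and go back to the handle.

Emit:
jog_arm --commands '[[-1,[-0.045,0,-0.33],[0,0,0]],[-1,[-0.045,0,-0.33],[0,0,0]],[-1,[-0.045,0,-0.33],[0,0,0]],[-1,[-0.045,0,-0.33],[0,0,0]],[-0.5,[0,0,-0.2],[0,0.161,0]],[-0.5,[0,0,-0.2],[0,0.161,0]],[-0.5,[0,0,0],[0,0.161,0]],[-0.5,[0,0,0],[0,0.161,0]],[-0.5,[0,0,0],[0,0,0.182]],[-0.5,[0,0,0],[0,0,0.182]]]'

```text
t: 27.15
ee_pos: [433.2, -67.1, 366.4]
orientation: [-0.732, -3.053, 0.0]
ft_force: [-0.4, -0.8, 0.2]
width: 21.9
grasp_force: 0.0
```

Emit:
jog_arm --commands '[[-0.5,[0,0,0],[0,0,0.182]],[-0.5,[0,0,0],[0,0,0.182]],[-0.5,[0,0,0],[0,0,0.182]],[-0.5,[0,0,0],[0,0,0.182]],[-0.5,[0,0,0],[0,0,0.182]],[-0.5,[0,0,0],[0,0,0.182]],[-0.5,[0,0,0],[0,0,0.182]],[-0.5,[0,0,0],[0,0,0.182]],[-0.5,[0,0,0],[0,0,0.182]],[-0.5,[0,0,0],[0,0,0]]]'

```text
t: 28.15
ee_pos: [432.4, -67.0, 366.9]
orientation: [-2.414, -2.01, 0.001]
ft_force: [-0.2, 0.0, 0.1]
width: 22.1
grasp_force: 0.0
```

```bash
python3 st.py "[66.5,1,365]"; python3 -c "
from workcell import *;from h import *
print(R.from_rotvec(get_obs()['orientation']).as_matrix().round(3).tolist())"
```

```text
28.15 [ -78.6 -110.3  366.9] z [-0.001  0.    -1.   ] F [-0.2 -0.   0.1] [-0.18 -0.02  1.85 -0.    1.31  0.  ]
[66.5,1,365] [1.1236 1.4428 0.0177]
[[0.181, 0.983, -0.001], [0.983, -0.181, 0.0], [-0.0, -0.001, -1.0]]
```

Emit:
jog_arm --commands '[[-0.5,[0.225,0.289,0],[0,0,0]],[-0.5,[0.225,0.289,0],[0,0,0]],[-0.5,[0.225,0.289,0],[0,0,0]],[-0.5,[0.225,0.289,0],[0,0,0]],[-0.5,[0.224,0.287,0],[0,0,0]],[-0.5,[0,0,0],[0,0,0]]]'

```text
t: 28.75
ee_pos: [597.2, 19.5, 366.0]
orientation: [-2.406, -2.019, 0.0]
ft_force: [-0.1, -0.5, -0.4]
width: 22.1
grasp_force: 0.0
```

```bash
python3 st.py "[66.5,1,287]"
python3 - <<'E'
from h import *
from workcell import *
o=get_obs();d=get_image("wrist");P=tochest(wcloud(d,o));hsv=cv2.cvtColor(d["image"],cv2.COLOR_BGR2HSV)
Q=P-np.array([105,0,125.])
m=(hsv[...,1]<110)&(hsv[...,2]<140)&(abs(Q[...,1])<50)&(Q[...,0]>-90)&(Q[...,0]<20)&(Q[...,2]>165)&(Q[...,2]<195)
print(m.sum(),np.median(P[m],0),np.percentile(P[m],[3,97],axis=0))
E
```

```text
28.75 [ 68.7   3.5 366. ] z [-0.  0. -1.] F [ 0.  -0.5 -0.4] [0.01 0.25 1.54 0.   1.35 0.19]
[66.5,1,287] [-0.025  -0.0215  0.7895]
1858 [ 65.92540041   7.45996075 308.04974061] [[ 32.63397885 -46.22032609 293.59811374]
 [ 70.96438573  49.17139434 309.75047039]]
```

Emit:
jog_arm --commands '[[-0.5,[0,-0.023,0.2],[0,0,0]],[-0.5,[0,0,0.2],[0,0,0]],[-0.5,[0,0,0.2],[0,0,0]],[-0.5,[0,0,0.13],[0,0,0]],[-0.5,[0,0,0.06],[0,0,0]],[-0.5,[0,0,0],[0,0,0]]]'

```text
t: 29.4
ee_pos: [591.5, 17.9, 288.1]
orientation: [-2.412, -2.012, 0.002]
ft_force: [0.7, 0.2, 0.1]
width: 21.8
grasp_force: 0.0
```

Emit:
jog_arm --commands '[[-1,[0,0,0],[0,0,0]],[-1,[0,0,0],[0,0,0]],[-1,[0,0,0],[0,0,0]],[-1,[0,0,0],[0,0,0]]]'

```text
t: 29.8
ee_pos: [592.9, 18.0, 289.6]
orientation: [2.411, 2.011, 0.003]
ft_force: [1.5, -1.6, 2.0]
width: 9.3
grasp_force: 30.0
```

```bash
python3 look.py s23; python3 -c "
import numpy as np
p=lambda t:183.14*np.array([np.cos(np.radians(162.85)-t),-np.sin(np.radians(162.85)-t)])/100
t=1.064
for n in [.05]*20+[.03,.02,.014]:
  print(round(t-n,3),(p(t-n)-p(t)).round(4).tolist());t-=n
"
```

```text
29.8 [ 64.67522168   1.28486541 289.57392073] F chest [ 1.78646147 -1.27877836  1.99487314] 9.302226819437589
theta 1.0546590466732637 off 0.22556193205020064 3189
grip? [269.4 172.4] 18 [  -1.1 -107.3    1.4] [  -4. -128.   -3.] [  1. -90.   7.]
grip? [288.3 180.1] 110 [ -80.1 -107.1   23.3] [ -87. -131.   11.] [-66. -91.  32.]
1.014 [-0.0891, 0.0211]
0.964 [-0.0879, 0.0255]
0.914 [-0.0865, 0.0299]
0.864 [-0.0849, 0.0342]
0.814 [-0.0831, 0.0384]
0.764 [-0.0811, 0.0425]
0.714 [-0.0789, 0.0465]
0.664 [-0.0765, 0.0504]
0.614 [-0.0738, 0.0541]
0.564 [-0.0711, 0.0577]
0.514 [-0.0681, 0.0612]
0.464 [-0.0649, 0.0646]
0.414 [-0.0616, 0.0677]
0.364 [-0.0582, 0.0707]
0.314 [-0.0546, 0.0735]
0.264 [-0.0508, 0.0762]
0.214 [-0.0469, 0.0786]
0.164 [-0.043, 0.0809]
0.114 [-0.0389, 0.0829]
0.064 [-0.0347, 0.0847]
0.034 [-0.0188, 0.0516]
0.014 [-0.0116, 0.0347]
-0.0 [-0.0077, 0.0244]
```

Bar gripped, lid at 1.055. I lower it along the arc at about 0.5 rad/s.

Emit:
jog_arm --commands '[[-1,[0,-0.0891,0.0211],[0,0,0]],[-1,[0,-0.0879,0.0255],[0,0,0]],[-1,[0,-0.0865,0.0299],[0,0,0]],[-1,[0,-0.0849,0.0342],[0,0,0]],[-1,[0,-0.0831,0.0384],[0,0,0]],[-1,[0,0,0],[0,0,0]]]'

```text
t: 30.45
ee_pos: [547.2, 26.6, 272.7]
orientation: [-2.41, -2.01, 0.004]
ft_force: [-2.1, 1.6, 0.8]
width: 9.0
grasp_force: 30.0
```

```bash
python3 st.py; python3 look.py s24
```

```text
30.45 [ 18.2   1.7 272.7] z [-0.004  0.    -1.   ] F [-2.4  1.2  0.8] [0.03 0.25 1.75 0.   1.14 0.21]
30.45 [ 18.1672477    1.74725507 272.65610754] F chest [-2.39977843  1.23315553  0.78526088] 9.032775109614903
theta 1.5131735728505011 off -89.27990913663602 215
grip? [285.2 183.5] 105 [ -69.4 -107.8    5.4] [ -76. -130.  -36.] [-16. -90.  12.]
```

Emit:
jog_arm --commands '[[-1,[0,-0.0811,0.0425],[0,0,0]],[-1,[0,-0.0789,0.0465],[0,0,0]],[-1,[0,-0.0765,0.0504],[0,0,0]],[-1,[0,-0.0738,0.0541],[0,0,0]],[-1,[0,-0.0711,0.0577],[0,0,0]],[-1,[0,-0.0681,0.0612],[0,0,0]],[-1,[0,-0.0649,0.0646],[0,0,0]],[-1,[0,0,0],[0,0,0]]]'

```text
t: 31.3
ee_pos: [497.8, 35.4, 234.5]
orientation: [-2.412, -2.011, 0.002]
ft_force: [5.0, 1.3, -8.0]
width: 9.4
grasp_force: 30.0
```

Emit:
jog_arm --commands '[[-1,[0,-0.0616,0.0677],[0,0,0]],[-1,[0,-0.0582,0.0707],[0,0,0]],[-1,[0,-0.0546,0.0735],[0,0,0]],[-1,[0,-0.0508,0.0762],[0,0,0]],[-1,[0,-0.0469,0.0786],[0,0,0]],[-1,[0,-0.043,0.0809],[0,0,0]],[-1,[0,-0.0389,0.0829],[0,0,0]],[-1,[0,0,0],[0,0,0]]]'

```text
t: 32.1
ee_pos: [464.7, 41.3, 182.0]
orientation: [2.411, 2.011, 0.002]
ft_force: [8.4, -0.8, -6.2]
width: 8.9
grasp_force: 30.0
```

```bash
python3 st.py
```

```text
32.1 [-65.7   1.9 182. ] z [ 0.002 -0.    -1.   ] F [ 8.4  0.7 -6.2] [ 0.06  0.25  2.01 -0.    0.88  0.24]
```

Emit:
jog_arm --commands '[[-1,[0,-0.015,0.07],[0,0,0]],[-1,[0,-0.015,0.05],[0,0,0]],[-1,[0,-0.01,0.04],[0,0,0]],[-1,[0,0,0.02],[0,0,0]],[-1,[0,0,0],[0,0,0]]]'

```text
t: 32.6
ee_pos: [459.9, 42.4, 167.0]
orientation: [-2.413, -2.012, 0.0]
ft_force: [-7.8, 0.2, 28.5]
width: 9.7
grasp_force: 30.0
```

```bash
python3 st.py
python3 - <<'E'
from h import *
from workcell import *
d=get_image("side");P=tochest(cloud(d));hsv=cv2.cvtColor(d["image"],cv2.COLOR_BGR2HSV)
Q=P-np.array([105,0,125.]);m=(abs(Q[...,1])<165)&(Q[...,0]>-200)&(Q[...,0]<-20)&(Q[...,2]>5)&(Q[...,2]<45)&(hsv[...,1]>110)&(hsv[...,0]>3)&(hsv[...,0]<20)
q=Q[m];k=np.polyfit(q[:,0],q[:,2],1);print(len(q),k)
E
```

```text
32.6 [-70.5   2.1 167. ] z [-0.  0. -1.] F [-7.8 -1.1 28.5] [0.07 0.27 2.02 0.   0.85 0.25]
4755 [-8.54140711e-04  1.33425135e+01]
```

The lid is shut: slope 0 and pressing lightly. I ease off the press, open and leave.

Emit:
jog_arm --commands '[[-1,[0,0.01,-0.015],[0,0,0]],[-1,[0,0.01,-0.012],[0,0,0]],[-1,[0,0,0],[0,0,0]],[-1,[0,0,0],[0,0,0]]]'

```text
t: 33.05
ee_pos: [459.8, 42.3, 167.2]
orientation: [-2.411, -2.009, 0.005]
ft_force: [-4.2, 4.1, 6.1]
width: 8.8
grasp_force: 30.0
```

Emit:
jog_arm --commands '[[-0.2,[0,0,0],[0,0,0]],[-0.2,[0,0,0],[0,0,0]],[-0.2,[0,0,0],[0,0,0]],[-0.2,[0,0,-0.1],[0,0,0]],[-0.2,[0,0,-0.3],[0,0,0]],[-0.2,[0,0,-0.4],[0,0,0]],[-0.2,[0,0,-0.4],[0,0,0]],[-0.2,[0,0,0],[0,0,0]],[-0.2,[0,0,0],[0,0,0]]]'

```text
t: 33.95
ee_pos: [462.6, 41.8, 288.9]
orientation: [2.412, 2.011, 0.003]
ft_force: [-0.3, 0.2, 0.2]
width: 35.3
grasp_force: 0.0
```

```bash
python3 st.py
python3 - <<'E'
from h import *
from workcell import *
for n in("side","scene"):
    d=get_image(n);P=tochest(cloud(d));hsv=cv2.cvtColor(d["image"],cv2.COLOR_BGR2HSV);cv2.imwrite(f"pics/end_{n}.png",d["image"])
    Q=P-np.array([105,0,125.]);m=(abs(Q[...,1])<165)&(Q[...,0]>-205)&(Q[...,0]<-5)&(Q[...,2]>5)&(Q[...,2]<25)&(hsv[...,1]>110)&(hsv[...,0]>3)&(hsv[...,0]<20)
    q=Q[m];print(n,len(q),np.polyfit(q[:,0],q[:,2],1))
E
```

```text
33.95 [-67.8   2.1 288.9] z [ 0.003  0.001 -1.   ] F [-0.4  0.2  0.2] [ 0.06  0.1   1.9  -0.    1.13  0.25]
side 6870 [6.48755629e-05 1.33578976e+01]
scene 3888 [-9.77245685e-04  1.40986106e+01]
```

View pics/end_side.png

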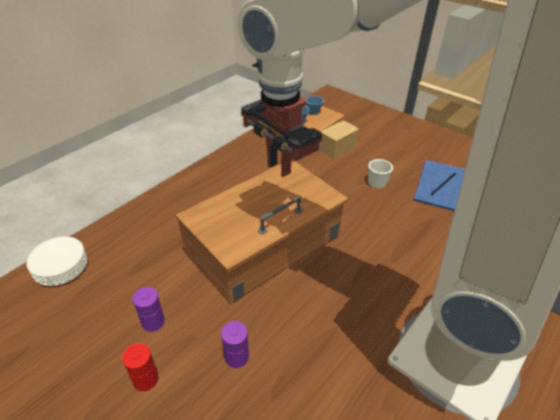

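The lid at (265,213) is flat shut and the hand is clear above it. The cup at (380,174) and carton at (340,139) are unmoved, and the steel tin is gone from the counter.

```bash
python3 -c "
from workcell import *
print(close_job())"
```

```text
the job is handed in; nothing more can be done
None
```

The job is handed in at 34 s of the 72 s: the tin went upright onto the chest's left-half floor, the stay was locked and then broken gently, the lid was taken down by hand and measured fully shut, and the hand is clear; no verdict came back.

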